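# Snap the pipe clip shut with the clip pliers

## Robot

A 6-joint arm with a two-finger parallel gripper is mounted at the origin on a cart in front of the work surface, level with it; the furniture and walls round the work are solid. World frame = base frame: x ahead of the robot, y to its left, z up, the work surface at z = 0. Lengths are in m, angles in degrees, forces in N, time in s.
With the tool pointing down it reaches from about 0.4 to 0.825 m from the base axis. Payload 7 kg.
Tool frame: the origin (TCP) lies at the very end of the fingers, on their centre line; the grasp point (between the pads) lies 19 mm behind it (ctrl.tcp_to_grasp is the distance from the TCP to the grasp point, in m); z points along the fingers, x is the direction in which the jaws open and shut, and the axes are right-handed (so a half turn about z gives the same grasp; the last joint's range is limited). The gripper opens to 88 mm and grips with 3 to 60 N. Pads are 19 mm wide; open, the fingers measure 130 mm over their backs; the gripper's body (78 mm by 193 mm) begins 47 mm behind the grasp point.
Start: joints at [84.001, 20.546, 0.682, 0, -70.136, -16.507], TCP at [0.258, 0.624, 0.227] pointing down, gripper open.
Joint ranges: [-176.03, 176.03], [-82.01, 121.73], [-58.28, 71.71], [-173.87, 95.51], [-174.79, -0.11], [-173.66, 173.66]. Speed limits (degrees/s): [136.94, 136.94, 172.46, 180, 180, 180].

## Interface

Orientations are given as [roll, pitch, yaw] about the fixed x, y, z axes, in that order (R = Rz(yaw) Ry(pitch) Rx(roll)).
In Python, from plant import sensors, vision, ticket, ctrl gives the robot as it stands. The module is installed in compiled form; this text tells all that it offers.
- The arm moves only by the tool drive_tool, never from a script. Its argument "moves" is a list of rows, each a list of 6 numbers: the shift along the tool's x, y, z in units of 0.15 m (1.0 is 0.15 m), then the turn, a rotation vector about the tool's x, y, z in units of 60 degrees (1.0 is 60 degrees). In form: [[dx, dy, dz, rx, ry, rz], ...]. A call has 1 to 8 rows; each row is the pose to reach, as a shift and turn from the pose measured when the call began, along the tool's axes at that moment; what a row does not reach only later rows make up. A row lasts 1/10 s, in which the tool goes at most 50 mm and 8.59 degrees, less where a joint would pass 70% of its speed; a pose out of reach is approached as far as the arm can. A call with a number of a shift or a turn outside -1 to 1 is refused whole. A call with a gripper value outside its range is refused whole. "fingers" is the opening, from -1 (shut) to 1 (fully open), set as the call begins (left out, the last holds). The fingers move at their own pace and stop on an object; the grip force is fixed at half the most. Time passes only in rows, so rows that repeat a pose let the fingers close. It gives the time, the measured TCP pose, the force and the opening at its end, in the units of the state.
- sensors.get_obs(): the state, without advancing time (a new reading comes with each control period).
- vision.snapshot(name): name is "scene" or "top"; returns a dict with "pixels" (384x512x3 uint8, red, green, blue), "fx", "fy", "cx", "cy" (pixels), "R" (3x3) and "t" (3): a world point X has camera coordinates R X + t. Camera axes: x right, y down, z forward; pixel columns grow to the right and rows downward; lengths in m; the calibration is good to about 2 mm. A picture is of the moment at which its call begins. There is no depth.
- ticket.close_job(): hands the job in, once; it reports no verdict.
The state is a dict: "clock": time; "joint_pos": joint angles; "qvel": joint speeds; "tau": joint torques, N m; "tool_pos": TCP position; "orientation": TCP orientation; "force": force on the tool from outside, world axes, zero at the start; "moment": the same for the moment, N m; "opening": finger opening in m.
Only numpy, scipy, OpenCV 4.12 (cv2) and the standard library are available. Lean on these libraries where they do the work, as an engineer would, in place of code of your own. Each camera call takes 0.05 s, during which the arm holds its last target.

## Task

The orange snap clip round the sloping pipe of the white water filter station is still open. Take the blue-handled clip pliers out of their black holder, set their open jaws over the clip's two lugs and squeeze until the clip snaps shut, firmly but without crushing it, then stand the pliers back in the holder and let go. Work the clip with the pliers only, not with the gripper, and leave the station, the shakers and the sauce cup undisturbed.

Things in the scene. Friction and masses are not known exactly. Their poses are not given: they have to be found in the camera images.
- pliers_grip (a point): Centre of the pliers' grip, half-way between the two blue handle swellings (each 30 mm long in x, 14 mm in z; 56 mm over their outsides at rest). z along the pliers from jaw tips to handles, y the line along which jaws and handles close, x along the pivot pin. Handles end 31 mm above this point; pivot 50 mm and jaw tips 116 mm below it. The frame turns with one half when squeezed.
- jaw_a (a point): Inner face of the pliers' jaw at -y, 8 mm above the jaw tip, on the half that carries pliers_grip. Each jaw is 14 mm wide (x), 8 mm thick (y). At rest jaw_a and jaw_b are 28 mm apart, less 1.16 mm for each mm that the handles are squeezed. When the held pliers are tilted the mouth can swing a few mm in the fingers: look again before going over the lugs.
- jaw_b (a point): The same point on the other jaw (at +y), on the hinged half; half-way between jaw_a and jaw_b is the middle of the mouth.
- pliers: The loose steel clip pliers, 147 mm long, 0.16 kg, standing jaws down; origin between the jaw tips, axes as pliers_grip. A return spring holds them open: the swellings take about 8 N to start closing and 11 N at 40 mm apart. Fingers 50 to 54 mm apart on them hold the pliers with the jaws still open; a full grip shuts the jaws.
- pliers_half: The hinged half of the pliers (handle at -y, jaw at +y); origin on the pivot. The other half (handle at +y, jaw at -y) is the one that carries pliers and pliers_grip.
- holder_floor (a point): Centre of the pocket floor of the fixed black pliers holder, where the jaw tips stand, 6 mm above the worktop. z up. Pocket 22 mm (x) by 56 mm (y), rim at 58 mm above the worktop with flared lips. The pliers stand in it with their x along its x (either way round).
- station: White water filter station, fixed: foot plate 270 x 130 x 14 mm, origin under it on the worktop, front to -x. A column at its back (front face x = +35 mm) carries a hood, underside 231 mm up, reaching forward to x = -41 mm, right over the clip, so an upright tool cannot get in. A 19 mm pipe slopes at 30 degrees from the column down to the front.
- clip: Orange snap clip round the pipe; origin on the pipe's axis (x -20, z 95 mm in the station). x along the pipe, uphill; z from the pipe towards the lugs, leaning 30 degrees from vertical to the station's front and turned up to 0.15 rad about the pipe. It can turn stiffly about the pipe. A small orange catch block (11 x 13 x 9 mm) sits beside the lugs on the uphill side.
- clip_lugs (a point): Middle of the two lugs, 21 mm from the pipe's axis; axes as clip. The lugs stand side by side in y, each 4 mm thick, 12 mm wide (x), from 13 to 28 mm from the pipe's axis; open, 18 mm over their outsides at the tips; shut, 10 mm. The clip's band, 14 mm from the axis, lies below them.
- clip_jaw (a joint): Closing of the clip: 0 open, 0.20 rad snapped shut. It springs back until about 0.13 rad, then pulls itself shut and stays. It snaps at 22 to 28 N on the handle swellings (pliers' spring included; 44 mm apart just before, 42 mm or less after); 30 to 38 N is plenty. Over 45 N from a jaw on a lug crushes it, as a hard grip of 50 N or more can do.
- pepper_mid (a point): Dark pepper shaker, 54 mm diameter, 101 mm tall, half-way up; leave alone.
- salt_mid (a point): White shaker, 54 mm diameter, 86 mm tall, half-way up; leave alone.
- sauce_cup_mid (a point): Small sauce cup, 66 mm diameter, 36 mm tall, half-way up; leave alone.
Not all that is in view belongs to the job. What is shaped like the pliers but yellow is not meant.

How it is judged (in metres and radians):
On the way, in this order (a step that is already met when the one before it is completed fails the run):
1. the open jaws of the pliers stand over the lugs of the still open clip (distance between each of jaw_a, jaw_b and clip_lugs below 0.024 m and distance between jaw_a and jaw_b above 0.018 m and value of joint clip_jaw below 0.08 rad), for 0.1 s.
2. the clip has snapped shut (value of joint clip_jaw above 0.18 rad), for 0.2 s.
At the end, for the whole second after the job is handed in: The clip is snapped shut (clip_jaw above 0.18 rad) and the pliers stand at rest, released, in the holder's pocket: jaw tips within 15 mm of the pocket's middle and 8 mm of its floor, within 0.2 rad of upright (value of joint clip_jaw above 0.18 rad and horizontal distance between pliers and holder_floor below 0.015 m and z of pliers in the frame of holder_floor below 0.008 m and angle between pliers's own z axis and vertical below 0.2 rad and linear speed of pliers below 0.02 m/s and contact force between the fingers and pliers below 0.1 N); the robot touches nothing.
It fails at once if the gripper or arm touches the clip (over 1 N) (contact force between any of the fingers, the arm and clip above 1 N).
It fails at once if the clip is crushed: more than 45 N from a pliers jaw on a lug (contact force between pliers_half and clip above 45 N).
It fails at once if the arm or gripper knocks the station (over 10 N) (contact force between any of the fingers, the arm and station above 10 N).
It fails at once if a bystander is moved by more than 30 mm (distance of any of pepper_mid, salt_mid, sauce_cup_mid from where it was at the start of the episode above 0.03 m).
It also fails if it takes over 48 s, if anything falls off the work surface, if the arm or the gripper's body presses on something with over 40 N, if the wrist force passes 120 N, or if a joint passes its speed limit or range.

## Working session

There is one attempt and no reset: what is moved stays moved. The work goes in short steps, Python scripts to look and compute and a tool call to move; the robot and the scene stay as the last step left them, time stands still between calls to the robot, and variables do not carry over. Pictures are saved under pics/ and viewed, and the job is handed in when it is done.

Besides the shell and the picture viewer there is one more tool, called as name([rows], argument=value, ...), one row to a line, values as JSON. drive_tool: Moves the arm, as the interface text tells. Shifts and turns lie within -1 to 1; 1 stands for 0.15 m of shift or 60 degrees of turn. Its arguments: {"type":"object","properties":{"moves":{"type":"array"},"fingers":{"type":"number"}},"required":["moves"]}

```bash
mkdir -p pics; ls
cat > h.py <<'E'
import numpy as np,cv2
from plant import sensors,vision,ticket,ctrl
from scipy.spatial.transform import Rotation as Ro
def snap(n,f=None):
    s=vision.snapshot(n)
    if f: cv2.imwrite('pics/'+f,cv2.cvtColor(s['pixels'],cv2.COLOR_RGB2BGR))
    return s
def crop(s,x0,y0,x1,y1,k,f):
    p=cv2.cvtColor(s['pixels'],cv2.COLOR_RGB2BGR)[y0:y1,x0:x1]
    cv2.imwrite('pics/'+f,cv2.resize(p,None,fx=k,fy=k,interpolation=cv2.INTER_CUBIC))
def ray(s,u,v):
    d=np.array([(u-s['cx'])/s['fx'],(v-s['cy'])/s['fy'],1.]);R=np.array(s['R']);t=np.array(s['t'])
    return -R.T@t, R.T@d/np.linalg.norm(d)
def onz(s,u,v,z):
    c,d=ray(s,u,v); return c+d*(z-c[2])/d[2]
def tri(s1,p1,s2,p2):
    c1,d1=ray(s1,*p1);c2,d2=ray(s2,*p2)
    A=np.stack([d1,-d2],1);k=np.linalg.lstsq(A,c2-c1,rcond=None)[0]
    a=c1+k[0]*d1;b=c2+k[1]*d2
    return (a+b)/2,np.linalg.norm(a-b)
def proj(s,X):
    q=np.array(s['R'])@np.array(X)+np.array(s['t']); return np.array([q[0]/q[2]*s['fx']+s['cx'],q[1]/q[2]*s['fy']+s['cy']])
E
python3 - <<'E'
from h import *
a=snap('scene','s0.png');b=snap('top','t0.png')
for s in(a,b):print(s['fx'],s['cx'],s['cy'],-np.array(s['R']).T@s['t'],np.array(s['R']).round(3).tolist())
print(sensors.get_obs(),ctrl.tcp_to_grasp)
E
```

```text
pics
350.59120542133354 250.7000645516647 186.81234635288996 [-0.10989223 -0.35426076  0.87597206] [[0.482, -0.876, 0.02], [-0.631, -0.363, -0.685], [0.608, 0.318, -0.728]]
494.2623811653159 258.345222799022 194.21967774212948 [0.28918753 0.00318824 1.28004202] [[0.013, -1.0, 0.004], [-0.979, -0.014, -0.202], [0.202, -0.001, -0.979]]
{'clock': 0.1, 'joint_pos': array([ 8.40011409e+01,  2.05880997e+01,  6.38519642e-01, -1.77980789e-02,
       -7.01366281e+01, -1.65067466e+01]), 'qvel': array([-0.08329746, -0.08873691,  0.06658841,  0.03250062, -0.02666462,
       -0.02349055]), 'tau': array([-1.08197884e-03, -5.84162021e+01,  2.93748844e+01,  7.01538876e+00,
        1.01829472e-02, -4.49326046e-05]), 'tool_pos': array([0.25823006, 0.62316791, 0.22570369]), 'orientation': array([-1.79991546e+02, -8.74095917e-02, -1.12511672e+02]), 'force': array([-0.26496471,  0.25425796, -0.70752168]), 'moment': array([-0.0117911 ,  0.00357904,  0.01960408]), 'opening': 0.08774305805581782} 0.0188
```

View pics/s0.png

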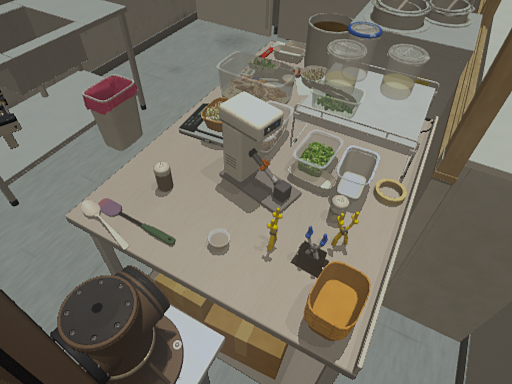

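View pics/t0.png

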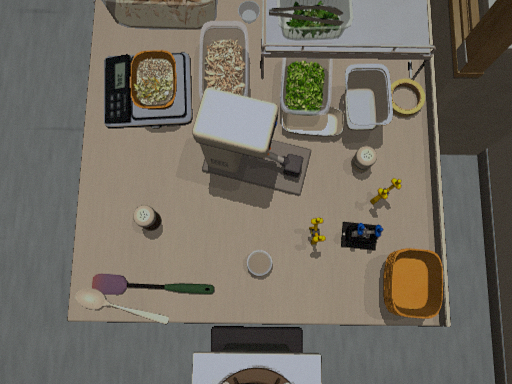

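Run:
```python
from h import *
a=snap('scene');b=snap('top')
crop(a,210,85,370,285,4,'s1.png') 
crop(a,210,85,310,215,6,'s1.png');crop(b,190,85,320,195,6,'t1.png')
crop(a,255,200,365,280,7,'s2.png');crop(b,295,170,415,260,6,'t2.png')
```

```text
(no output)
```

View pics/s1.png

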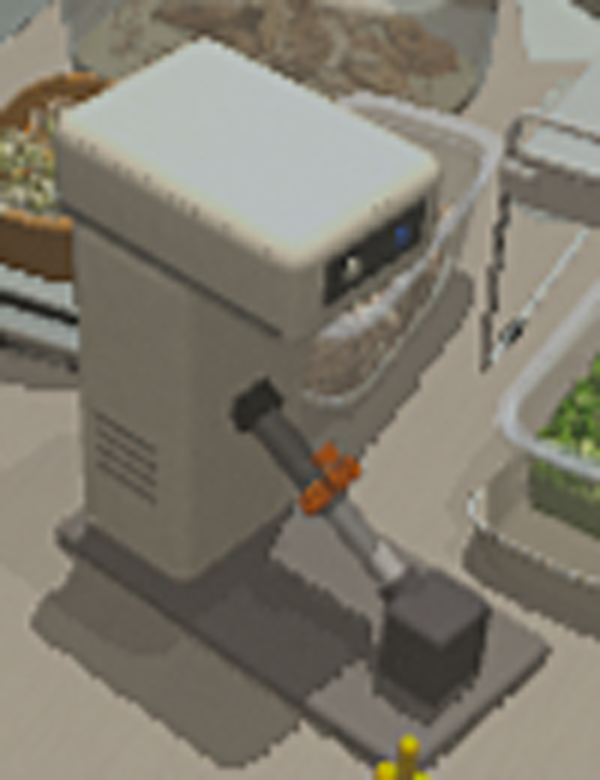

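View pics/t1.png

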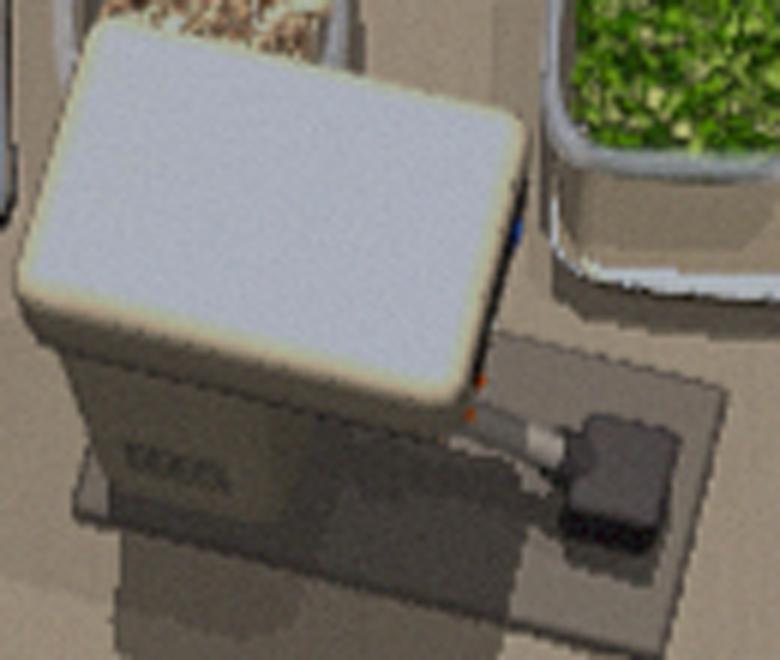

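View pics/s2.png

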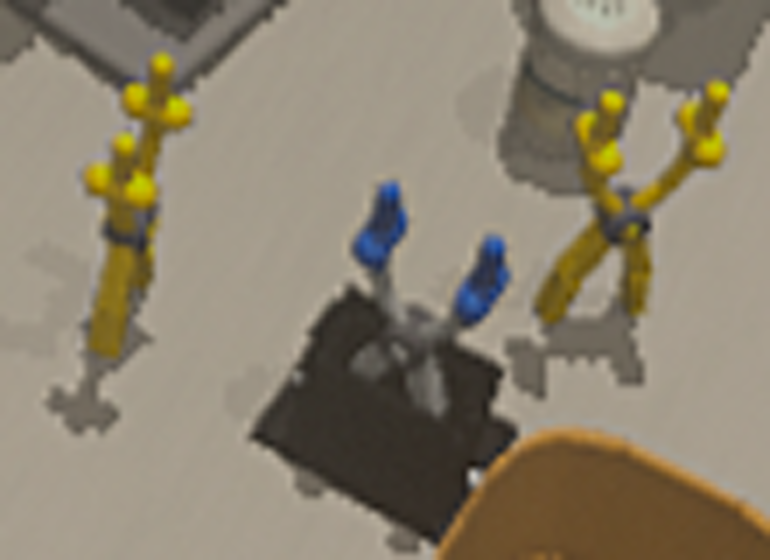

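View pics/t2.png

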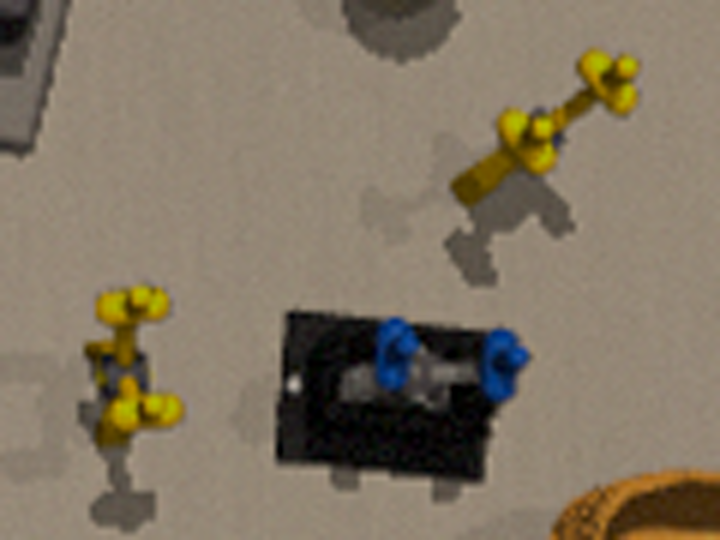

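Run:
```python
from h import *
a=snap('scene');b=snap('top')
def blobs(s,lo,hi,roi=None,mn=6):
    h=cv2.cvtColor(s['pixels'],cv2.COLOR_RGB2HSV);m=cv2.inRange(h,lo,hi)
    if roi: 
        z=np.zeros_like(m);z[roi[1]:roi[3],roi[0]:roi[2]]=1;m*=z
    n,l,st,c=cv2.connectedComponentsWithStats(m)
    return [(st[i].tolist(),c[i].round(2)) for i in range(1,n) if st[i][4]>=mn],m
B={}
for nm,s,roi in(('scene',a,(255,200,365,280)),('top',b,(295,170,415,260))):
    r,m=blobs(s,(105,100,60),(130,255,255),roi);print(nm,'blue',r);B[nm]=[x[1] for x in r]
    print(nm,'orange',blobs(s,(3,190,120),(12,255,255),(250,140,290,190) if nm=='scene' else (255,140,285,165),2)[0])
for i in B['scene']:
    for j in B['top']: print(i,j,tri(a,i,b,j))
g=cv2.cvtColor(b['pixels'],cv2.COLOR_RGB2GRAY);z=np.zeros_like(g);z[215:260,335:385]=(g[215:260,335:385]<50)*255
z=cv2.morphologyEx(z,cv2.MORPH_CLOSE,np.ones((9,9)));c=max(cv2.findContours(z,0,2)[0],key=cv2.contourArea)
box=cv2.boxPoints(cv2.minAreaRect(c));print(box)
for hh in(.058,0):
    P=np.array([onz(b,*p,hh)[:2] for p in box]);print(hh,P.round(4).tolist(),P.mean(0),np.linalg.norm(np.diff(P,axis=0),axis=1))
# plate of station top corners approx  (t1 crop coords /6 + offset)
for p in((80,520),(660,655),(725,390),(500,335)):
    print('plate',onz(b,190+p[0]/6,85+p[1]/6,.014))
```

```text
scene blue [([306, 226, 7, 12, 37], array([309.24, 232.51])), ([320, 234, 8, 12, 39], array([323.49, 240.56]))]
scene orange [([263, 160, 3, 2, 4], array([264.  , 160.75])), ([266, 162, 3, 4, 8], array([267. , 163.5])), ([261, 166, 4, 4, 7], array([262.57, 167.57]))]
top blue [([357, 223, 8, 12, 61], array([360.34, 228.38])), ([375, 225, 8, 12, 57], array([378.14, 230.4 ]))]
top orange []
[309.24 232.51] [360.34 228.38] (array([ 0.44840773, -0.2394782 ,  0.125906  ]), np.float64(0.00034832665570526443))
[309.24 232.51] [378.14 230.4 ] (array([ 0.42996351, -0.25763217,  0.16602436]), np.float64(0.03107508053588859))
[323.49 240.56] [360.34 228.38] (array([ 0.46191731, -0.26327299,  0.08603904]), np.float64(0.03406173981428165))
[323.49 240.56] [378.14 230.4 ] (array([ 0.44426126, -0.28136449,  0.12440932]), np.float64(0.00015635501930353615))
[[340.      246.     ]
 [342.7683  221.08536]
 [381.5122  225.39023]
 [378.7439  250.30487]]
0.058 [[0.4131, -0.202], [0.4754, -0.2102], [0.4659, -0.3067], [0.4038, -0.2975]] [ 0.43955693 -0.25409075] [0.06285652 0.0969432  0.06280529]
0 [[0.419, -0.2117], [0.4843, -0.2203], [0.4743, -0.3214], [0.4092, -0.3118]] [ 0.44669369 -0.26630161] [0.06583979 0.10154427 0.06578612]
plate [0.60885061 0.14748316 0.014     ]
plate [ 0.55175212 -0.10743656  0.014     ]
plate [ 0.67237707 -0.13680002  0.014     ]
plate [ 0.69646215 -0.03666036  0.014     ]
```

Run:
```python
from h import *
b=snap('top');g=cv2.cvtColor(b['pixels'],cv2.COLOR_RGB2BGR)
big=cv2.resize(g[100:200,195:320],None,fx=6,fy=6,interpolation=cv2.INTER_NEAREST)
big=cv2.convertScaleAbs(big,alpha=1.8)
for k in range(0,125,10): cv2.putText(big,str(195+k),(k*6,10),0,.35,(0,0,255),1);cv2.line(big,(k*6,0),(k*6,5),(0,0,255))
for k in range(0,100,10): cv2.putText(big,str(100+k),(0,k*6+10),0,.35,(0,0,255),1)
cv2.imwrite('pics/t3.png',big)
a=snap('scene');g=cv2.cvtColor(a['pixels'],cv2.COLOR_RGB2BGR)
big=cv2.convertScaleAbs(cv2.resize(g[140:185,240:300],None,fx=12,fy=12,interpolation=cv2.INTER_NEAREST),alpha=1.6)
for k in range(0,60,5): cv2.putText(big,str(240+k),(k*12,10),0,.35,(0,0,255),1)
for k in range(0,45,5): cv2.putText(big,str(140+k),(0,k*12+10),0,.35,(0,0,255),1)
cv2.imwrite('pics/s3.png',big)
```

```text
(no output)
```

View pics/t3.png

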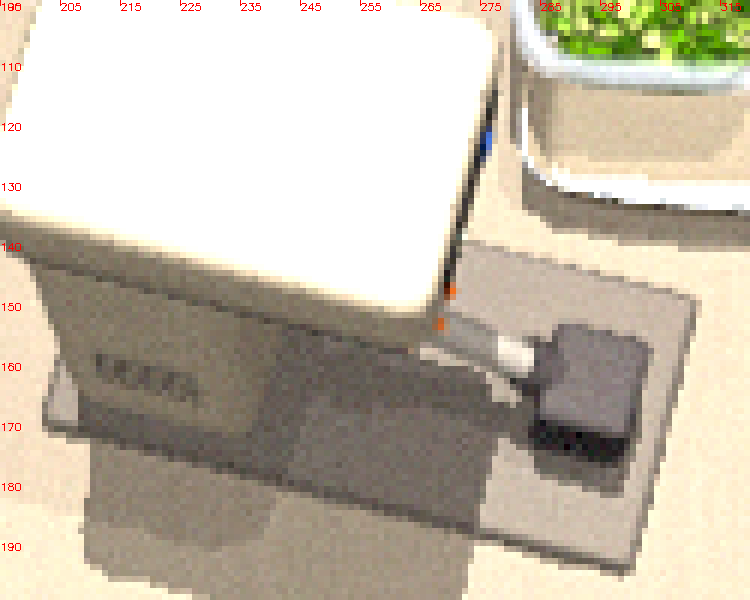

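View pics/s3.png

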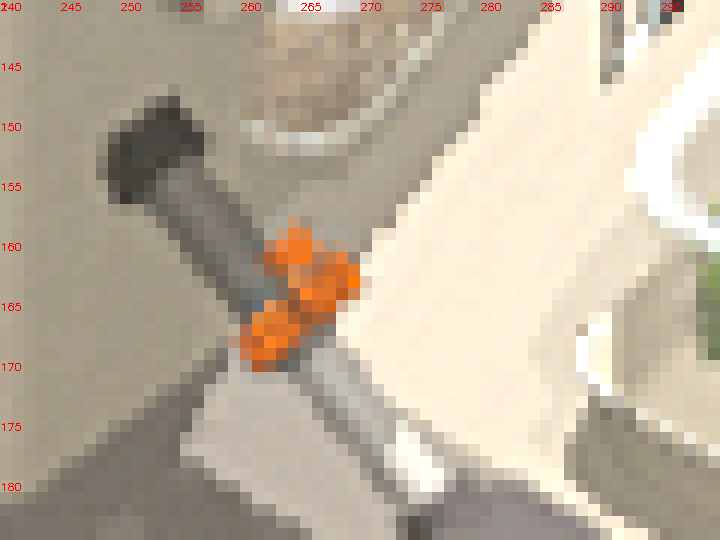

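Run:
```python
from h import *
b=snap('top');a=snap('scene')
A=onz(b,300.0,195.5,0.)[:2];C=onz(b,202.2,171.8,0.)[:2];D=onz(b,311.0,149.5,0.012)[:2]
print(A,C,D,np.linalg.norm(A-C),np.linalg.norm(A-D))
y1=np.arctan2(*(C-A)[::-1]);y2=np.arctan2(*(D-A)[::-1])+np.pi/2
print(np.degrees([y1,y2]))
th=(2*y1+y2)/3;ex=np.array([np.cos(th),np.sin(th)]);ey=np.array([-ex[1],ex[0]])
# near corner: y=+65 (ey points to -x world), front x=-135
O=A+.135*ex-.065*ey; O2=D+.135*ex+.065*ey;O3=C-.135*ex-.065*ey
print('O',O,O2,O3)
O=(O+O2+O3)/3
X,Y,Z=np.append(ex,0),np.append(ey,0),np.array([0,0,1.])
w=lambda p:np.append(O,0)+p[0]*X+p[1]*Y+p[2]*Z
c=w((-.02,0,.095));print('O',O,'clip',c)
cx=.866*X+.5*Z; cz=-.5*X+.866*Z
for n,p in(('clip',c),('lugs',c+.021*cz),('lugtip',c+.028*cz),('ring far',c-.014*cz),('lug+y',c+.026*cz+.007*Y),('lug-y',c+.026*cz-.007*Y),('pipe up',c+.05*cx),('pipe low',c-.06*cx),('column',w((.035,0,.095+.055*.577))),('hoodcorner+y?',w((-.041,0,.231)))):
  print(n,p.round(4),proj(a,p).round(1),proj(b,p).round(1))
```

```text
[ 0.55105594 -0.10864552] [0.61197653 0.15208778] [ 0.67437789 -0.13747806] 0.2677558057563694 0.12664761802717397
[76.84871879 76.84068144]
O [0.64507222 0.00802041] [0.6418051  0.00877177] [0.64454932 0.00583794]
O [0.64380888 0.00754337] clip [ 0.63925751 -0.01193187  0.095     ]
clip [ 0.6393 -0.0119  0.095 ] [264.9 167.7] [264.3 152.7]
lugs [ 0.6369 -0.0222  0.1132] [267.7 165.1] [268.6 151.6]
lugtip [ 0.6361 -0.0256  0.1192] [268.7 164.2] [270.1 151.2]
ring far [ 0.6409 -0.0051  0.0829] [263.1 169.4] [261.6 153.4]
lug+y [ 0.6295 -0.023   0.1175] [267.  165.6] [269. 154.]
lug-y [ 0.6431 -0.0262  0.1175] [269.8 163.4] [270.3 148.6]
pipe up [0.6491 0.0302 0.12  ] [255.1 155.8] [247.3 145.7]
pipe low [ 0.6274 -0.0625  0.065 ] [276.7 182.1] [284.  160.8]
column [0.6518 0.0416 0.1267] [252.5 152.5] [242.6 143.7]
hoodcorner+y? [ 0.6345 -0.0324  0.231 ] [272.7 137.3] [274.5 137.5]
```

Run:
```python
from h import *
a=snap('scene')
O=np.array([.6438,.0075,0]);th=np.radians(76.85);X=np.array([np.cos(th),np.sin(th),0]);Y=np.array([-X[1],X[0],0]);Z=np.array([0,0,1.])
w=lambda *p:O+p[0]*X+p[1]*Y+p[2]*Z
pts=[w(-.135,.065,.014),w(-.135,-.065,.014),w(.135,.065,0),w(-.135,.065,0),w(.035,.0,.1267),w(-.041,.0,.231)]
c=w(-.02,0,.095);cz=-.5*X+.866*Z;cx=.866*X+.5*Z
pts+=[c+.014*Y,c-.014*Y,c+.0125*cx+.018*cz]
for p in pts: print(p.round(3),proj(a,p).round(1))
g=cv2.cvtColor(a['pixels'],cv2.COLOR_RGB2BGR)
big=cv2.convertScaleAbs(cv2.resize(g[140:220,215:305],None,fx=8,fy=8,interpolation=cv2.INTER_NEAREST),alpha=1.5)
for p in pts:
    q=proj(a,p); cv2.circle(big,(int((q[0]-215+.5)*8),int((q[1]-140+.5)*8)),3,(0,0,255),-1)
for t in np.linspace(-.08,.06,30):
    q=proj(a,c+t*cx);cv2.circle(big,(int((q[0]-215+.5)*8),int((q[1]-140+.5)*8)),1,(255,0,0),-1)
cv2.imwrite('pics/s4.png',big)
```

```text
[ 0.55  -0.109  0.014] [278.  213.9]
[ 0.676 -0.139  0.014] [302.4 191.7]
[0.611 0.154 0.   ] [218.2 175.7]
[ 0.55  -0.109  0.   ] [277.7 216.7]
[0.652 0.042 0.127] [252.5 152.6]
[ 0.634 -0.032  0.231] [272.7 137.3]
[ 0.626 -0.009  0.095] [262.1 169.9]
[ 0.653 -0.015  0.095] [267.7 165.5]
[ 0.64  -0.01   0.117] [264.8 162.5]
```

View pics/s4.png

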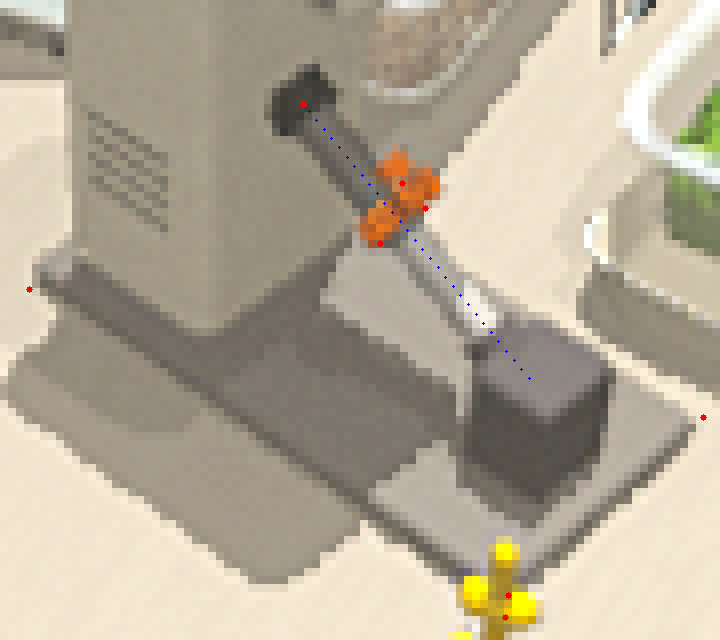

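```bash
cat >> h.py <<'E'
def pose():
    o=sensors.get_obs();return np.array(o['tool_pos']),Ro.from_euler('xyz',o['orientation'],degrees=True)
def rel(p,R,p0=None,R0=None):
    if p0 is None:p0,R0=pose()
    d=R0.inv().apply(np.array(p)-p0)/.15; r=(R0.inv()*R).as_rotvec(degrees=True)/60
    return np.r_[d,r].round(3).tolist()
def down(yaw): return Ro.from_euler('xyz',[180,0,yaw],degrees=True)
E
python3 - <<'E'
from h import *
p,R=pose()
for q,y in(((.37,.36,.24),-112.5-57),((.42,.18,.24),-112.5-57),((.45,.05,.24),-112.5-114)):print(rel(q,down(y)))
E
```

```text
[1.338, -1.36, -0.09, -0.0, -0.0, 0.95]
[2.319, -2.127, -0.09, -0.0, -0.0, 0.95]
[3.043, -2.644, -0.09, -0.0, -0.0, 1.9]
```

drive_tool([
  [1.0,-1.0,-0.1,0,0,0.8],
  [1.0,-1.0,-0.1,0,0,0.8],
  [1.0,-1.0,-0.1,0,0,0.8],
  [1.0,-1.0,-0.1,0,0,0.8],
  [1.0,-1.0,-0.1,0,0,0.8],
  [1.0,-1.0,-0.1,0,0,0.8],
], fingers=1)

```text
clock: 1.15
tool_pos: [0.3404, 0.4255, 0.2427]
orientation: [179.9, 0.1, -161.0]
force: [0.3, 0.2, 0.3]
opening: 0.0876
```

Run:
```python
from h import *
p,R=pose();print(p,R.as_euler('xyz',degrees=True),sensors.get_obs()['joint_pos'])
for q,y in(((.42,.24,.24),-112.5-96),((.45,.05,.24),-112.5-144)):print(rel(q,down(y)))
```

```text
[0.34043426 0.42547046 0.24269221] [ 1.79923001e+02  5.95445416e-02 -1.60969714e+02] [ 7.19452192e+01  7.62456678e+00 -1.44666901e+01  1.15647062e-03
 -6.78114127e+01 -5.29153287e+01]
[-0.098, -1.342, 0.016, 0.002, 0.0, 0.792]
[0.126, -2.605, 0.014, 0.002, -0.0, 1.592]
```

drive_tool([
  [-0.05,-1.0,0,0,0,0.8],
  [-0.05,-1.0,0,0,0,0.8],
  [-0.05,-1.0,0,0,0,0.8],
  [-0.05,-1.0,0,0,0,0.8],
  [-0.05,-1.0,0,0,0,0.8],
  [-0.05,-1.0,0,0,0,0.8],
])

```text
clock: 1.75
tool_pos: [0.3967, 0.2855, 0.2429]
orientation: [179.9, -0.0, 150.6]
force: [-0.0, 0.1, 0.4]
opening: 0.0877
```

Run:
```python
from h import *
p,R=pose();print(p,R.as_euler('xyz',degrees=True),sensors.get_obs()['joint_pos'])
for q,y in(((.44,.12,.24),-112.5-140),((.4463,-.26,.24),84.4)):print(rel(q,down(y)))
```

```text
[0.39673598 0.28549714 0.24289892] [ 1.79850859e+02 -1.57665857e-02  1.50626353e+02] [ 5.88263171e+01  2.00475047e+00 -2.07111391e+01 -2.21867463e-02
 -6.71355402e+01 -8.81913908e+01]
[-0.793, -0.82, 0.017, 0.002, -0.001, 0.719]
[-2.072, -3.007, 0.011, 0.002, -0.002, 1.104]
```

drive_tool([
  [-0.8,-0.95,0,0,0,0.7],
  [-0.8,-0.95,0,0,0,0.7],
  [-0.8,-0.95,0,0,0,0.7],
  [-0.8,-0.95,0,0,0,0.7],
  [-0.8,-0.95,0,0,0,0.7],
])

```text
clock: 2.25
tool_pos: [0.4314, 0.099, 0.2429]
orientation: [179.9, -0.1, 108.1]
force: [-0.5, -0.0, 0.4]
opening: 0.0878
```

Run:
```python
from h import *
p,R=pose();print(p,R.as_euler('xyz',degrees=True),sensors.get_obs()['joint_pos'])
for q,y in(((.4463,-.26,.24),84.4),):print(rel(q,down(y)))
```

```text
[0.43137308 0.09900095 0.24285614] [ 1.79874314e+02 -1.09965235e-01  1.08069647e+02] [ 3.85507080e+01 -2.83165314e+00 -2.54869179e+01 -6.40458401e-02
 -6.71885301e+01 -1.10456432e+02]
[-2.306, -0.648, 0.013, 0.002, -0.002, 0.394]
```

drive_tool([
  [-1.0,-0.28,0,0,0,0.2],
  [-1.0,-0.28,0,0,0,0.2],
  [-1.0,-0.28,0,0,0,0.2],
  [-1.0,-0.28,0,0,0,0.2],
])

```text
clock: 2.65
tool_pos: [0.4374, -0.0603, 0.2427]
orientation: [179.9, -0.1, 95.9]
force: [-1.0, 0.8, -0.3]
opening: 0.0877
```

Run:
```python
from h import *
print(rel((.4463,-.2604,.23),down(84.4)))
```

```text
[-1.333, -0.077, 0.082, 0.002, -0.002, 0.191]
```

drive_tool([
  [-1.0,-0.06,0,0,0,0.19],
  [-1.0,-0.06,0,0,0,0.19],
  [-1.0,-0.06,0,0,0,0.19],
  [-1.0,-0.06,0,0,0,0.19],
])

```text
clock: 3.05
tool_pos: [0.4434, -0.2145, 0.2421]
orientation: [179.9, -0.1, 84.2]
force: [0.1, -0.2, 0.3]
opening: 0.0876
```

Run:
```python
from h import *
print(rel((.4463,-.2604,.17),down(84.4)))
```

```text
[-0.303, 0.05, 0.48, 0.001, -0.001, -0.004]
```

drive_tool([
  [-0.303,0.05,0.1,0,0,0],
  [-0.303,0.05,0.3,0,0,0],
  [-0.303,0.05,0.45,0,0,0],
  [-0.303,0.05,0.45,0,0,0],
])

```text
clock: 3.45
tool_pos: [0.4444, -0.2597, 0.1716]
orientation: [-179.7, -0.2, 84.1]
force: [-0.7, 0.6, 0.2]
opening: 0.0878
```

Run:
```python
from h import *
a=snap('scene');b=snap('top')
crop(a,255,160,365,280,6,'s5.png');crop(b,300,160,430,260,6,'t5.png')
print(rel((.4463,-.2604,.103),down(84.4)))
```

```text
[-0.002, -0.003, 0.481, 0.001, -0.001, -0.003]
```

View pics/s5.png

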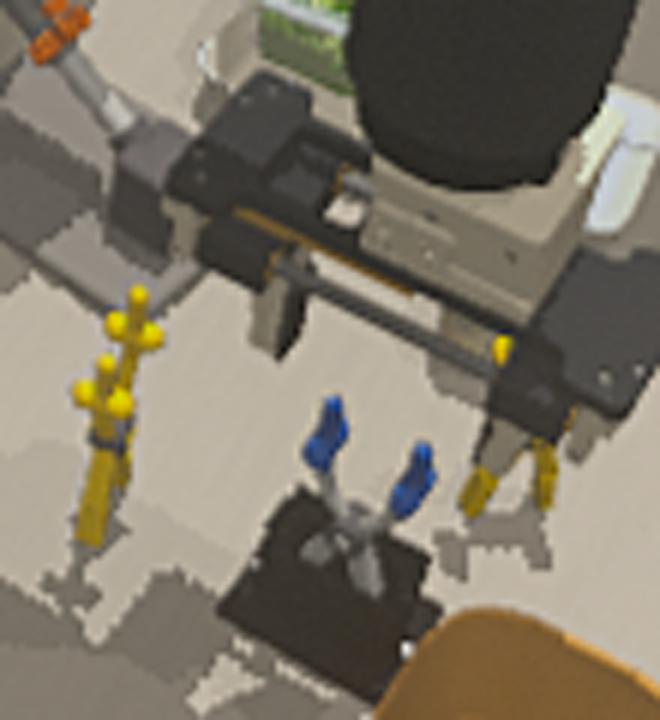

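View pics/t5.png

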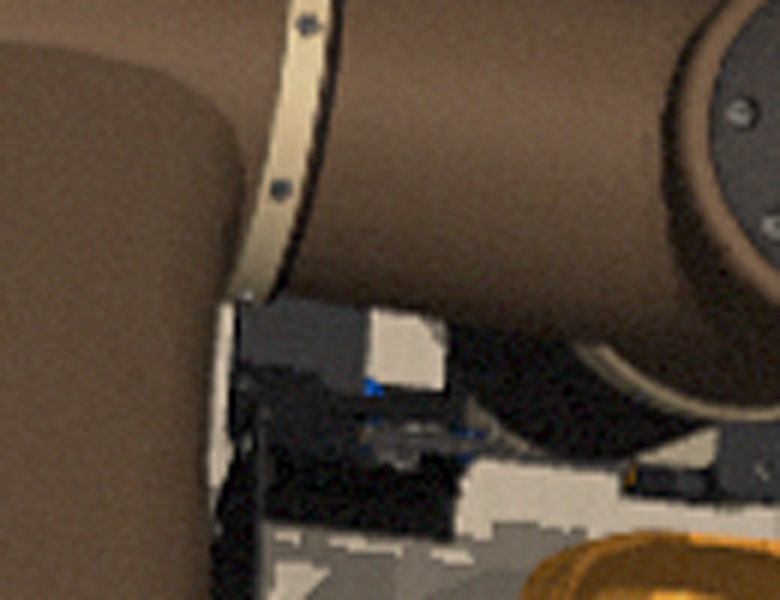

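drive_tool([
  [0,0,0.2,0,0,0],
  [0,0,0.4,0,0,0],
  [0,0,0.48,0,0,0],
  [0,0,0.48,0,0,0],
  [0,0,0.48,0,0,0],
])

```text
clock: 4.05
tool_pos: [0.4479, -0.2602, 0.1047]
orientation: [179.9, -0.0, 84.3]
force: [0.4, 0.2, 1.3]
opening: 0.0877
```

Run:
```python
from h import *
a=snap('scene')
crop(a,255,160,365,280,6,'s6.png')
print(rel((.4463,-.2604,.103),down(84.4)),sensors.get_obs()['force'])
```

```text
[-0.002, -0.011, 0.013, 0.003, -0.0, -0.002] [ 0.2144981  -0.03777701 -0.20602214]
```

View pics/s6.png

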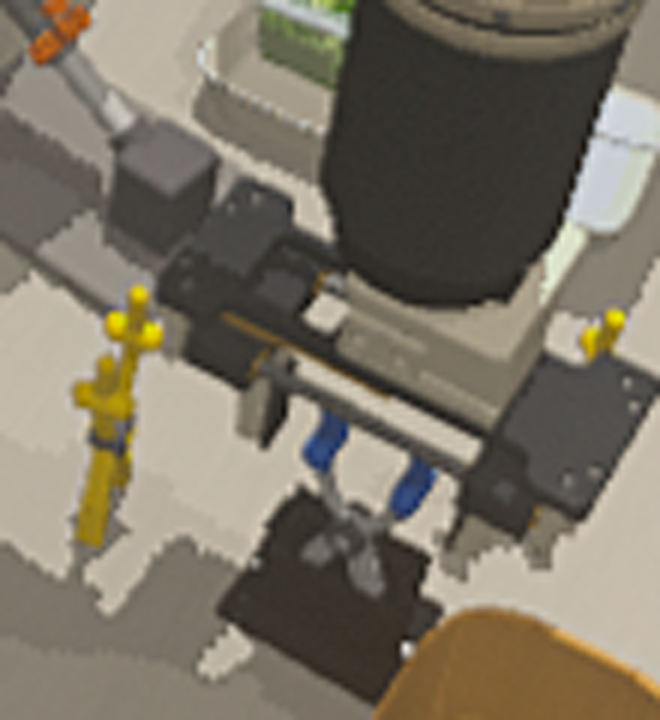

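drive_tool([
  [0,0,0,0,0,0],
  [0,0,0,0,0,0],
  [0,0,0,0,0,0],
  [0,0,0,0,0,0],
], fingers=0.18)

```text
clock: 4.5
tool_pos: [0.4482, -0.2603, 0.1052]
orientation: [179.8, -0.0, 84.3]
force: [0.4, 0.1, -0.2]
opening: 0.0612
```

Run:
```python
from h import *
print(rel((.4463,-.2604,.103),down(84.4)),sensors.get_obs())
```

```text
[-0.002, -0.012, 0.015, 0.003, -0.0, -0.002] {'clock': 4.5, 'joint_pos': array([-8.46079766e+00,  1.24187868e+01, -2.83832512e+01, -4.68685666e-02,
       -4.89903236e+01, -8.72355357e+01]), 'qvel': array([-0.02297156,  0.2255241 , -0.17103669,  0.11281399,  0.0788685 ,
        0.01873522]), 'tau': array([ 2.04392133e-02, -4.14026749e+01,  2.36208719e+01,  5.61848313e+00,
       -6.66379044e-02, -9.01377371e-05]), 'tool_pos': array([ 0.44815028, -0.26033745,  0.10522817]), 'orientation': array([ 1.79790902e+02, -2.54229124e-02,  8.42730226e+01]), 'force': array([ 0.35784973,  0.10658569, -0.16081001]), 'moment': array([ 0.01524345, -0.09871359,  0.0149256 ]), 'opening': 0.06117226556389899}
```

drive_tool([
  [0,-0.01,0.015,0,0,0],
  [0,-0.01,0.015,0,0,0],
  [0,-0.01,0.015,0,0,0],
  [0,-0.01,0.015,0,0,0],
])

```text
clock: 4.9
tool_pos: [0.4486, -0.2608, 0.1049]
orientation: [179.6, 0.0, 84.3]
force: [0.6, 2.1, 12.7]
opening: 0.0523
```

drive_tool([
  [0,0,-0.1,0,0,0],
  [0,0,-0.3,0,0,0],
  [0,0,-0.5,0,0,0],
  [0,0,-0.7,0,0,0],
  [0,0,-0.9,0,0,0],
  [0,0,-1.0,0,0,0],
  [0,0,-1.0,0,0,0],
])

```text
clock: 5.6
tool_pos: [0.4483, -0.2608, 0.2568]
orientation: [179.3, 0.1, 84.3]
force: [1.2, -1.2, -1.4]
opening: 0.0515
```

Run:
```python
from h import *
a=snap('scene');b=snap('top')
crop(a,255,140,365,260,6,'s7.png');crop(b,300,160,430,260,6,'t7.png')
```

```text
(no output)
```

View pics/s7.png

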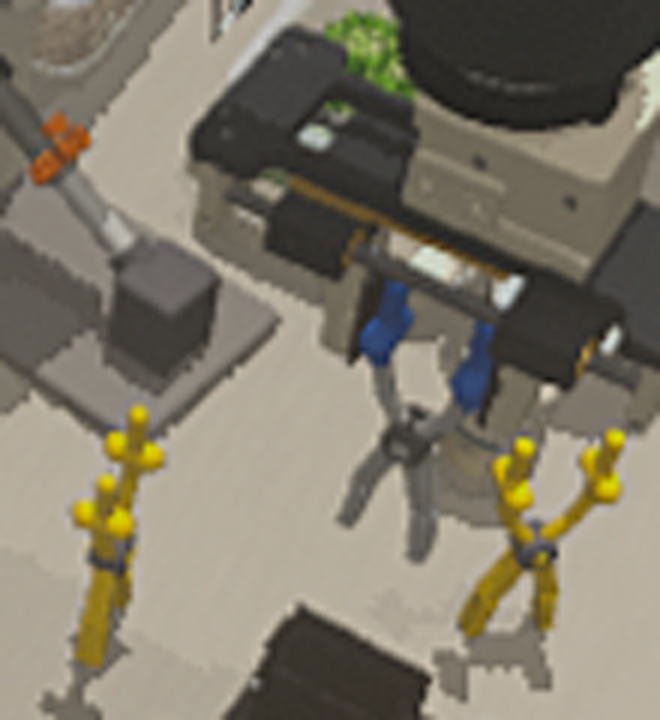

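```bash
cat >> h.py <<'E'
th=np.radians(76.85);SX=np.array([np.cos(th),np.sin(th),0]);SY=np.array([-SX[1],SX[0],0]);SZ=np.array([0,0,1.])
CZ=-.5*SX+.866*SZ;CX=.866*SX+.5*SZ
LUG=np.array([.638,-.0185,.114])
def RT(tilt=30,roll=0):
    t=np.radians(tilt);z=np.sin(t)*SX-np.cos(t)*SZ;R=np.stack([SY,np.cross(z,SY),z],1)
    return Ro.from_matrix(R)*Ro.from_euler('y',roll,degrees=True)
E
python3 - <<'E'
from h import *
print(rel((.52,-.21,.30),down(125)))
print(rel((.60,-.15,.30),RT()))
print(RT().as_euler('xyz',degrees=True))
E
```

```text
[0.382, 0.454, -0.304, 0.006, 0.002, -0.678]
[0.832, 0.945, -0.3, -0.404, 0.364, -1.34]
[150.     0.   166.85]
```

drive_tool([
  [0.05,0.06,-0.1,0,0,-0.1],
  [0.1,0.15,-0.2,0,0,-0.2],
  [0.2,0.25,-0.3,0,0,-0.32],
  [0.3,0.4,-0.3,0,0,-0.45],
  [0.38,0.45,-0.3,0,0,-0.6],
  [0.38,0.45,-0.3,0,0,-0.68],
  [0.38,0.45,-0.3,0,0,-0.68],
])

```text
clock: 6.4
tool_pos: [0.5191, -0.2096, 0.2972]
orientation: [179.8, 0.1, 125.2]
force: [-0.5, -0.5, -1.3]
opening: 0.0519
```

Run:
```python
from h import *
print(rel((.60,-.15,.30),RT()))
print(sensors.get_obs()['joint_pos'])
```

```text
[0.013, 0.67, -0.017, -0.476, 0.184, -0.677]
[-1.95183756e+00  7.34344258e+00 -7.69114251e+00 -3.71380013e-03
 -7.47686888e+01 -5.28265206e+01]
```

drive_tool([
  [0,0.1,0,-0.06,0.02,-0.09],
  [0,0.2,0,-0.12,0.05,-0.18],
  [0,0.3,0,-0.19,0.07,-0.27],
  [0,0.4,0,-0.25,0.1,-0.36],
  [0,0.5,0,-0.32,0.12,-0.46],
  [0,0.6,0,-0.39,0.15,-0.56],
  [0,0.67,-0.02,-0.476,0.184,-0.677],
  [0,0.67,-0.02,-0.476,0.184,-0.677],
])

```text
clock: 7.2
tool_pos: [0.6013, -0.1529, 0.2974]
orientation: [149.8, -0.3, 166.7]
force: [0.4, -0.9, -2.4]
opening: 0.0517
```

Run:
```python
from h import *
print(rel(LUG+.15*CZ,RT()),LUG+.15*CZ)
print(sensors.get_obs()['joint_pos'])
```

```text
[-0.035, 0.191, 0.523, 0.003, -0.003, -0.004] [ 0.62093741 -0.09153334  0.2439    ]
[-16.46227473  17.62997494  11.17406941 -30.16886796 -86.24132117
   5.8498435 ]
```

drive_tool([
  [-0.02,0.1,0.2,0,0,0],
  [-0.035,0.19,0.4,0,0,0],
  [-0.035,0.19,0.52,0,0,0],
  [-0.035,0.19,0.52,0,0,0],
  [-0.035,0.19,0.52,0,0,0],
], fingers=0.21)

```text
clock: 7.7
tool_pos: [0.6204, -0.0923, 0.2443]
orientation: [149.9, -0.4, 166.6]
force: [0.0, -0.4, -1.2]
opening: 0.0529
```

Run:
```python
from h import *
print(rel(LUG+.15*CZ,RT()))
a=snap('scene','s8f.png');b=snap('top','t8f.png')
crop(a,230,110,330,190,8,'s8.png');crop(b,230,100,330,180,8,'t8.png')
```

```text
[-0.002, 0.004, 0.005, 0.001, -0.003, -0.006]
```

View pics/s8.png

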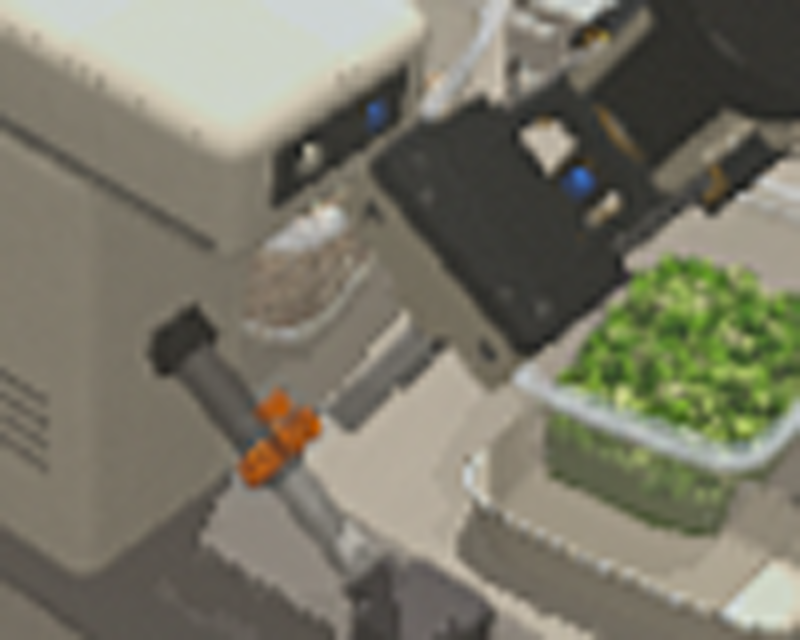

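View pics/t8.png

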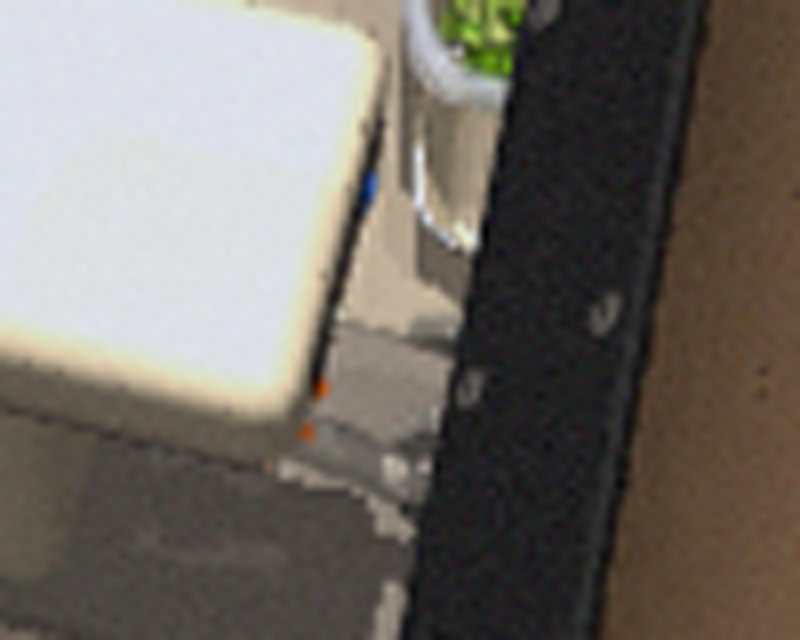

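View pics/t8f.png

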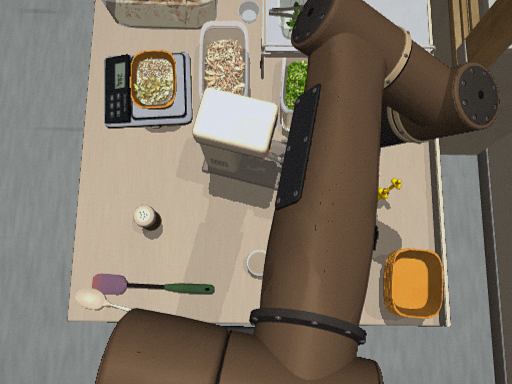

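Run:
```python
from h import *
a=snap('scene')
p,R=pose();tx,ty,tz=R.as_matrix().T
print(sensors.get_obs()['opening'])
g=cv2.cvtColor(a['pixels'],cv2.COLOR_RGB2BGR)
x0,y0,k=255,140,14
big=cv2.convertScaleAbs(cv2.resize(g[y0:180,x0:305],None,fx=k,fy=k,interpolation=cv2.INTER_NEAREST),alpha=1.6)
def mark(P,c):
    q=proj(a,P);print(q.round(1));cv2.circle(big,(int((q[0]-x0+.5)*k),int((q[1]-y0+.5)*k)),4,c,-1)
for d in(.097,.057):
  for s in(-1,1):
    mark(p+d*tz+.020*tx+s*.007*ty,(0,0,255)); mark(p+d*tz-.020*tx+s*.007*ty,(255,0,0))
mark(LUG,(0,255,0))
for s in(-1,1): mark(LUG+.007*CZ+s*.009*SY,(0,255,0))
cv2.imwrite('pics/s9.png',big)
```

```text
0.052880117334662094
[271.9 162.1]
[280.2 155.7]
[269.  158.5]
[277.4 152.2]
[278.  156.6]
[286.5 150.1]
[275.  152.9]
[283.5 146.5]
[266.9 164.3]
[269.6 162. ]
[266.  164.9]
```

View pics/s9.png

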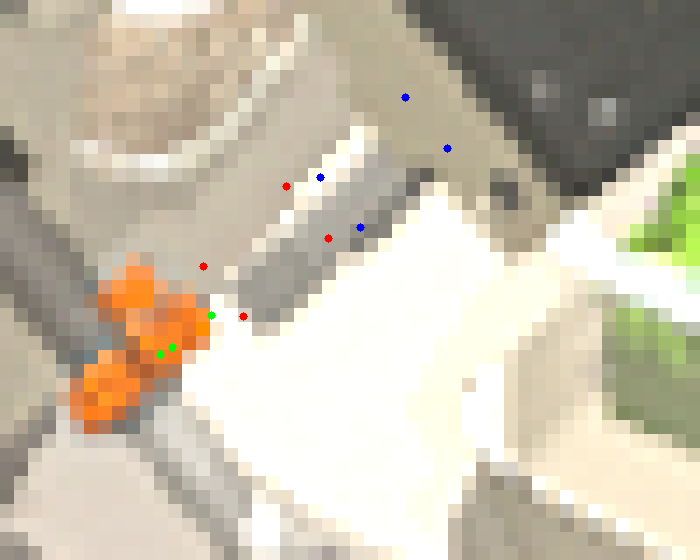

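```bash
python3 - <<'E'
from h import *
a=snap('scene');b=snap('top')
R=Ro.from_euler('xyz',[179.3,.1,84.3],degrees=True);p=np.array([.4483,-.2608,.2568]);tx,ty,tz=R.as_matrix().T
m=p+.099*tz
for s in(-1,1):print(proj(a,m+s*.0154*tx).round(2))
print('px per mm: x',(proj(a,m+[.001,0,0])-proj(a,m)),'y',(proj(a,m+[0,.001,0])-proj(a,m)),'z',(proj(a,m+[0,0,.001])-proj(a,m)))
print('at lug: SY',proj(a,LUG+.001*SY)-proj(a,LUG),'CZ',proj(a,LUG+.001*CZ)-proj(a,LUG),'CX',proj(a,LUG+.001*CX)-proj(a,LUG))
# pivot 66mm above tips, and s7 crops for zoom
E
python3 - <<'E'
import cv2
g=cv2.imread('pics/s7.png');cv2.imwrite('pics/s7b.png',cv2.resize(g[380:620,280:480],None,fx=3,fy=2.5))
E
```

```text
[324.46 231.1 ]
[313.6  225.44]
px per mm: x [ 0.14295158 -0.27598064] y [-0.36832686 -0.15748351] z [ 0.06367209 -0.23573799]
at lug: SY [-0.20277879  0.15669736] CZ [ 0.13468121 -0.12570492] CX [-0.19936565 -0.2425396 ]
```

View pics/s7b.png

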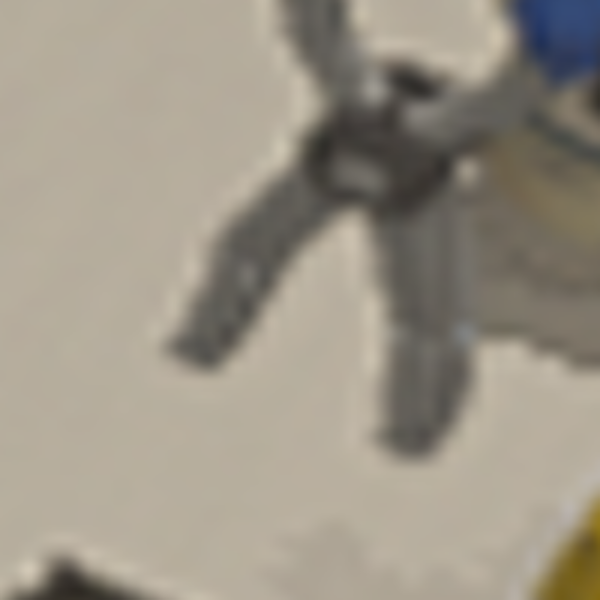

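drive_tool([
  [0,0.055,0.08,0,0,0],
  [0,0.055,0.16,0,0,0],
  [0,0.055,0.23,0,0,0],
  [0,0.055,0.23,0,0,0],
  [0,0.055,0.23,0,0,0],
], fingers=0.22)

```text
clock: 8.45
tool_pos: [0.6264, -0.0687, 0.2189]
orientation: [149.9, -0.3, 166.7]
force: [0.4, 0.1, -2.3]
opening: 0.054
```

```bash
cat > mk.py <<'E'
from h import *
import sys
n=sys.argv[1]
a=snap('scene');b=snap('top')
p,R=pose();tx,ty,tz=R.as_matrix().T
print('pos in clip frame from LUG (SY,CX,CZ) mm',[(1000*(p-LUG)@v).round(1) for v in(SY,CX,CZ)],'euler',R.as_euler('xyz',degrees=True).round(1),'open',sensors.get_obs()['opening'],'F',R.inv().apply(sensors.get_obs()['force']).round(1))
x0,y0,k=255,140,14
g=cv2.cvtColor(a['pixels'],cv2.COLOR_RGB2BGR)
big=cv2.convertScaleAbs(cv2.resize(g[y0:180,x0:305],None,fx=k,fy=k,interpolation=cv2.INTER_NEAREST),alpha=1.6)
cv2.imwrite(f'pics/s{n}.png',big)
crop(b,230,100,330,180,8,f't{n}.png')
E
python3 mk.py 10
```

```text
pos in clip frame from LUG (SY,CX,CZ) mm [np.float64(-0.6), np.float64(7.9), np.float64(117.4)] euler [149.9  -0.2 166.6] open 0.05326140916300314 F [ 0.6 -0.1  1.4]
```

View pics/s10.png

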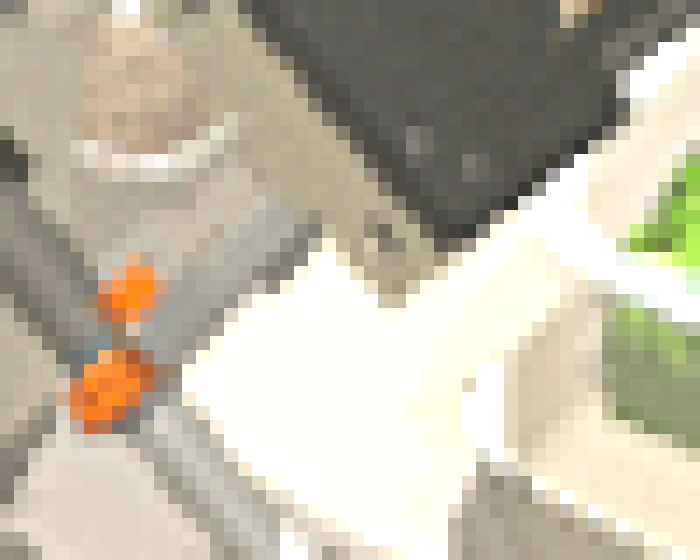

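View pics/t10.png

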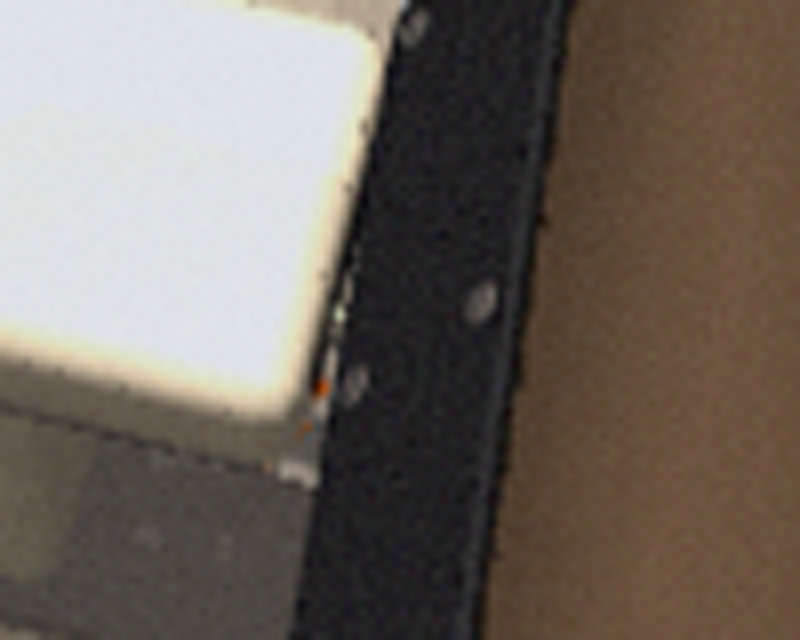

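Run:
```python
from h import *
b=snap('top');p,R=pose();tx,ty,tz=R.as_matrix().T
g=cv2.cvtColor(b['pixels'],cv2.COLOR_RGB2BGR);x0,y0,k=255,135,20
big=cv2.convertScaleAbs(cv2.resize(g[y0:165,x0:290],None,fx=k,fy=k,interpolation=cv2.INTER_NEAREST),alpha=1.6)
def mark(P,c):
    q=proj(b,P);cv2.circle(big,(int((q[0]-x0+.5)*k),int((q[1]-y0+.5)*k)),4,c,-1)
o=-.006*ty
for s in(-1,1):
  for u in(.012,.020):
    for v in(-.007,.007): mark(p+.099*tz+s*u*tx+v*ty+o,(0,0,255) if s>0 else (255,0,0))
for s in(-1,1): mark(LUG+.007*CZ+s*.007*SY,(0,255,0))
cv2.imwrite('pics/t11.png',big)
```

```text
(no output)
```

View pics/t11.png

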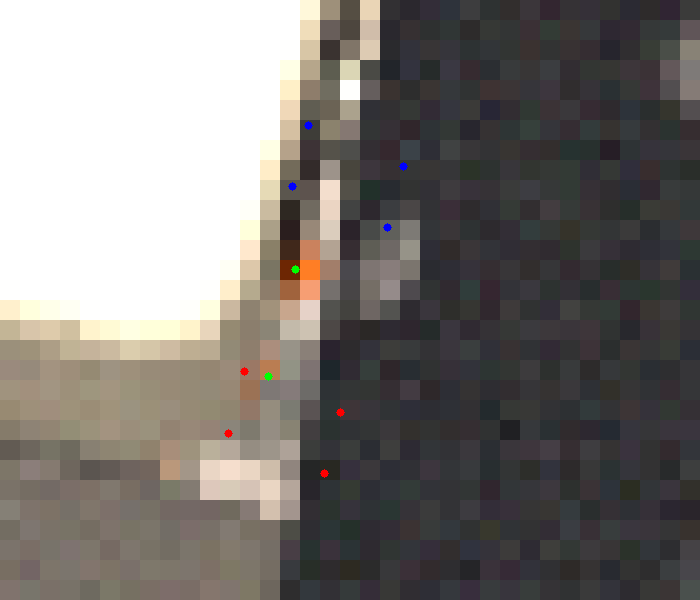

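drive_tool([
  [0.005,0,0.03,0,0,0],
  [0.005,0,0.05,0,0,0],
  [0.005,0,0.07,0,0,0],
  [0.005,0,0.07,0,0,0],
])

```text
clock: 9.0
tool_pos: [0.6271, -0.0636, 0.2102]
orientation: [149.9, -0.2, 166.6]
force: [-0.1, 0.4, -1.7]
opening: 0.0536
```

```bash
python3 mk.py 12
```

```text
pos in clip frame from LUG (SY,CX,CZ) mm [np.float64(0.1), np.float64(7.9), np.float64(107.0)] euler [149.9  -0.2 166.6] open 0.05365743273685254 F [ 1.2 -0.6  0.8]
```

drive_tool([
  [0,0,0.015,0,0,0],
  [0,0,0.03,0,0,0],
  [0,0,0.03,0,0,0],
])

```text
clock: 9.4
tool_pos: [0.6276, -0.0615, 0.2063]
orientation: [149.9, -0.2, 166.6]
force: [-0.8, 0.2, -1.6]
opening: 0.0539
```

```bash
python3 mk.py 13
```

```text
pos in clip frame from LUG (SY,CX,CZ) mm [np.float64(0.2), np.float64(8.0), np.float64(102.4)] euler [149.9  -0.2 166.6] open 0.05318859615133612 F [0.4 0.4 2.6]
```

View pics/s13.png

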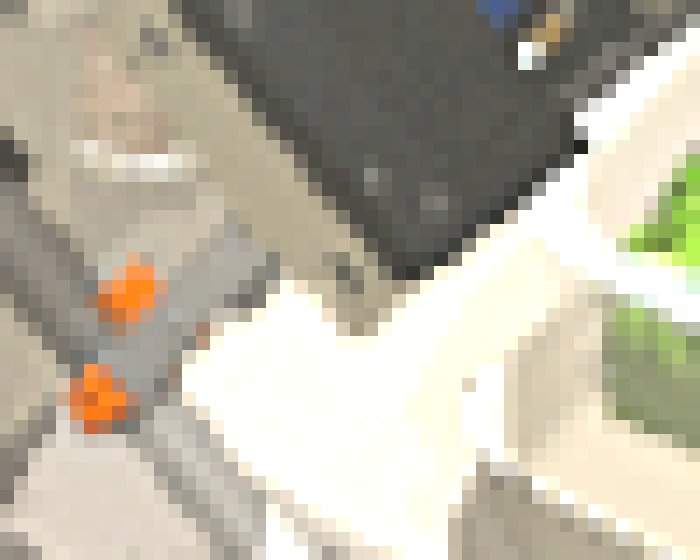

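drive_tool([
  [0,-0.01,0.015,0,0,0],
  [0,-0.01,0.03,0,0,0],
  [0,-0.01,0.03,0,0,0],
])

```text
clock: 9.8
tool_pos: [0.6278, -0.0605, 0.2015]
orientation: [149.9, -0.2, 166.6]
force: [0.4, -0.8, -2.4]
opening: 0.0535
```

```bash
python3 mk.py 14
```

```text
pos in clip frame from LUG (SY,CX,CZ) mm [np.float64(0.2), np.float64(6.4), np.float64(97.8)] euler [149.9  -0.2 166.6] open 0.0532272157367502 F [ 0.7 -1.   1.4]
```

drive_tool([
  [0,0,0.01,0,0,0],
  [0,0,0.02,0,0,0],
  [0,0,0.02,0,0,0],
])

```text
clock: 10.2
tool_pos: [0.6282, -0.059, 0.1991]
orientation: [149.9, -0.2, 166.6]
force: [-0.2, -0.8, -1.8]
opening: 0.0538
```

```bash
python3 mk.py 15
```

```text
pos in clip frame from LUG (SY,CX,CZ) mm [np.float64(0.3), np.float64(6.4), np.float64(94.7)] euler [149.9  -0.2 166.6] open 0.053620958149041165 F [-0.3 -0.9  1.6]
```

View pics/s15.png

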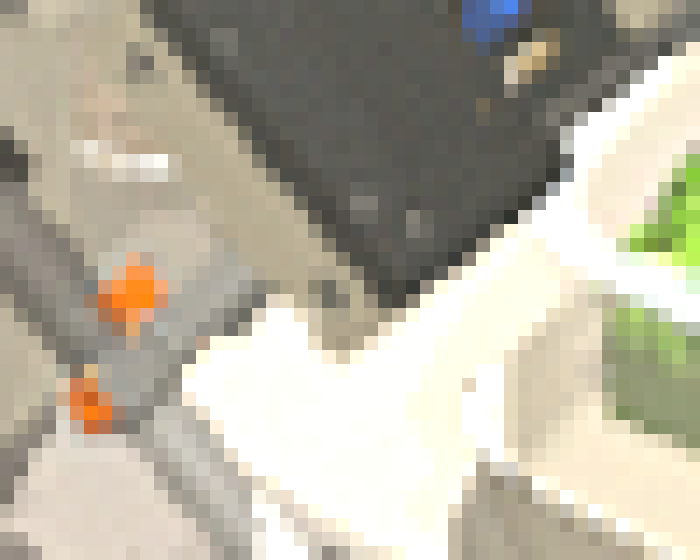

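View pics/t15.png

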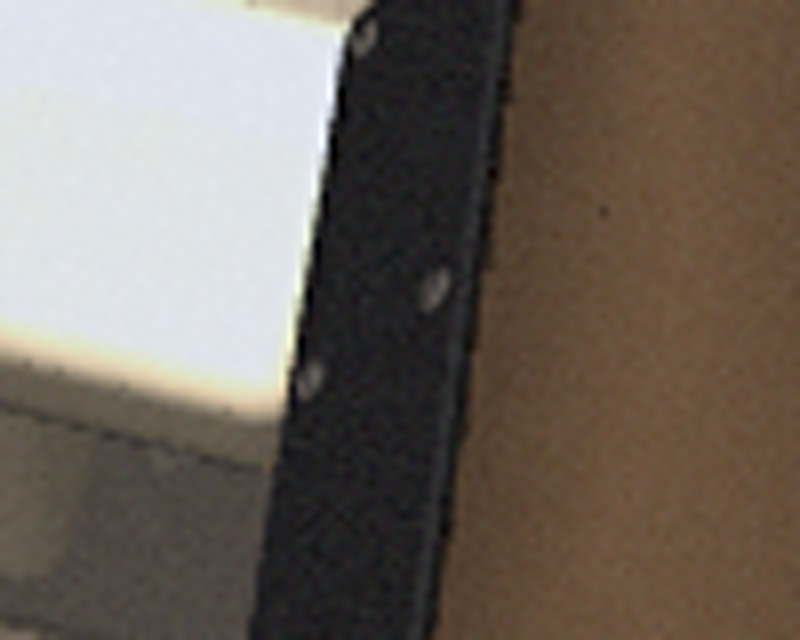

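drive_tool([
  [0,0,0,0,0,0],
  [0,0,0,0,0,0],
  [0,0,0,0,0,0],
], fingers=0.08)

```text
clock: 10.6
tool_pos: [0.6281, -0.0592, 0.1993]
orientation: [149.9, -0.2, 166.7]
force: [-0.2, -0.6, -1.7]
opening: 0.0477
```

```bash
python3 mk.py 16
```

```text
pos in clip frame from LUG (SY,CX,CZ) mm [np.float64(0.3), np.float64(6.4), np.float64(94.8)] euler [149.9  -0.2 166.6] open 0.04746930909436298 F [ 1.6 -1.   1.1]
```

View pics/s16.png

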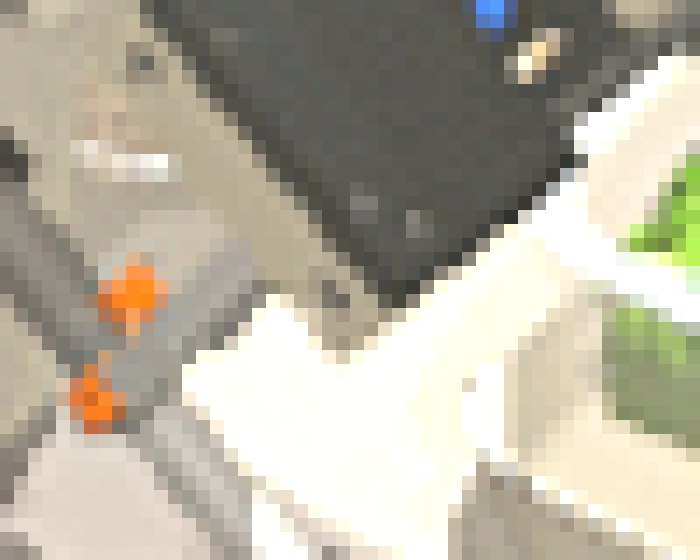

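drive_tool([
  [0,0,0,0,0,0],
  [0,0,0,0,0,0],
  [0,0,0,0,0,0],
], fingers=0.0)

```text
clock: 11.0
tool_pos: [0.6284, -0.0596, 0.1999]
orientation: [149.9, -0.1, 166.6]
force: [-0.4, -1.7, 2.6]
opening: 0.0444
```

```bash
python3 mk.py 17
```

```text
pos in clip frame from LUG (SY,CX,CZ) mm [np.float64(0.0), np.float64(6.4), np.float64(95.4)] euler [ 1.499e+02 -1.000e-01  1.666e+02] open 0.04428958958464156 F [ 1.2 -0.2 -4.5]
```

drive_tool([
  [0,0,0,0,0,0],
  [0,0,0,0,0,0],
  [0,0,0,0,0,0],
], fingers=-0.06)

```text
clock: 11.4
tool_pos: [0.6285, -0.0592, 0.1994]
orientation: [149.9, -0.2, 166.6]
force: [1.4, -0.6, -1.4]
opening: 0.0416
```

```bash
python3 mk.py 18
```

```text
pos in clip frame from LUG (SY,CX,CZ) mm [np.float64(0.0), np.float64(6.4), np.float64(94.9)] euler [149.9  -0.2 166.6] open 0.0416667405091938 F [-0.7 -0.2  0.6]
```

drive_tool([
  [0,0,0,0,0,0],
  [0,0,0,0,0,0],
  [0,0,0,0,0,0],
  [0,0,0,0,0,0],
], fingers=-0.16)

```text
clock: 11.9
tool_pos: [0.6284, -0.0593, 0.1994]
orientation: [149.9, -0.2, 166.6]
force: [1.5, -0.9, 0.1]
opening: 0.0384
```

```bash
python3 mk.py 19
```

```text
pos in clip frame from LUG (SY,CX,CZ) mm [np.float64(0.0), np.float64(6.4), np.float64(94.9)] euler [149.9  -0.2 166.6] open 0.03816232100680652 F [-1.5 -0.8  0.3]
```

View pics/s19.png

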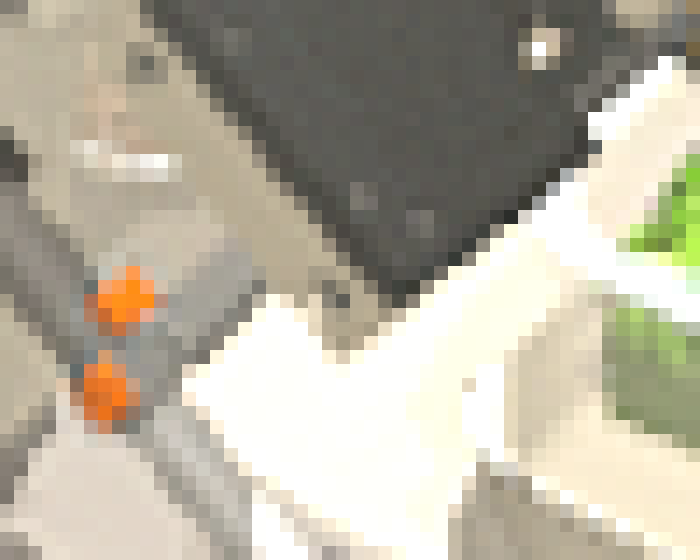

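View pics/t19.png

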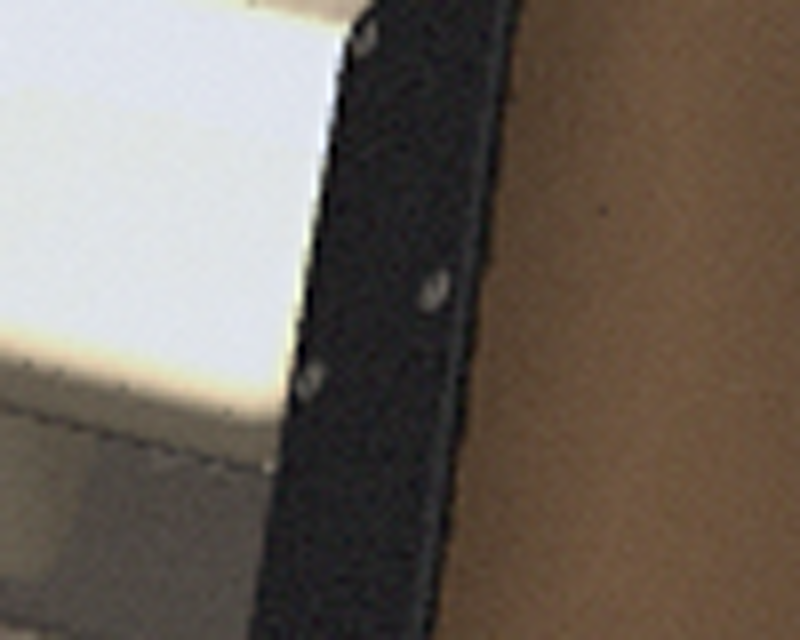

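drive_tool([
  [0,0,0,0,0,0],
  [0,0,0,0,0,0],
  [0,0,0,0,0,0],
  [0,0,0,0,0,0],
], fingers=-0.3)

```text
clock: 12.4
tool_pos: [0.6284, -0.0593, 0.1994]
orientation: [149.9, -0.2, 166.6]
force: [1.3, -0.6, -0.9]
opening: 0.0382
```

drive_tool([
  [0,0,0,0,0,0],
  [0,0,0,0,0,0],
  [0,0,0,0,0,0],
  [0,0,0,0,0,0],
], fingers=0.2)

```text
clock: 12.8
tool_pos: [0.6282, -0.0591, 0.1991]
orientation: [149.9, -0.2, 166.6]
force: [0.1, 0.8, -2.2]
opening: 0.0522
```

drive_tool([
  [0,0,-0.05,0,0,0],
  [0,0,-0.12,0,0,0],
  [0,0,-0.25,0,0,0],
  [0,0,-0.4,0,0,0],
  [0,0,-0.5,0,0,0],
  [0,0,-0.5,0,0,0],
])

```text
clock: 13.4
tool_pos: [0.6205, -0.0973, 0.2668]
orientation: [149.9, 0.0, 166.6]
force: [0.6, 0.5, -2.2]
opening: 0.0527
```

```bash
python3 mk.py 20;  python3 - <<'E'
from h import *
print(rel((.60,-.15,.30),RT()))
b=snap('top');g=cv2.cvtColor(b['pixels'],cv2.COLOR_RGB2BGR);x0,y0,k=255,135,20
cv2.imwrite('pics/t21.png',cv2.convertScaleAbs(cv2.resize(g[y0:165,x0:290],None,fx=k,fy=k,interpolation=cv2.INTER_NEAREST),alpha=1.6))
E
```

```text
pos in clip frame from LUG (SY,CX,CZ) mm [np.float64(0.3), np.float64(6.2), np.float64(169.6)] euler [149.9  -0.2 166.6] open 0.05271860706949148 F [-0.5 -1.3  1.7]
[0.044, -0.21, -0.399, 0.002, -0.001, -0.005]
```

View pics/s20.png

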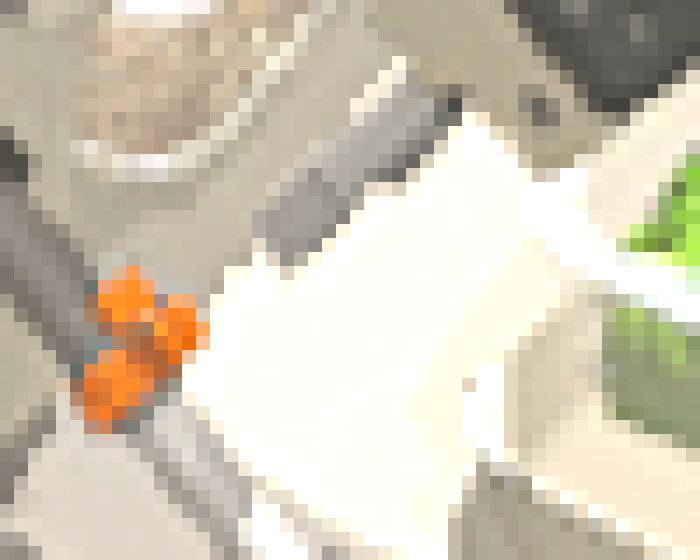

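View pics/t21.png

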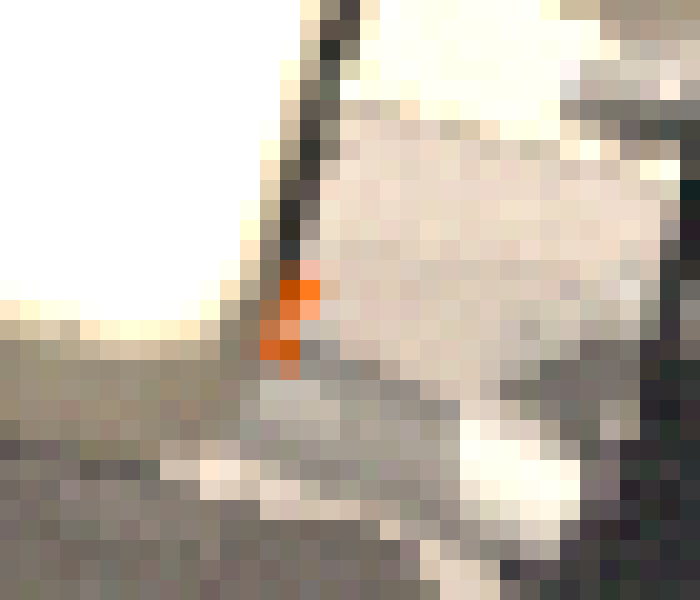

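drive_tool([
  [0.02,-0.1,-0.2,0,0,0],
  [0.04,-0.2,-0.4,0,0,0],
  [0.04,-0.2,-0.4,0,0,0],
])

```text
clock: 13.85
tool_pos: [0.6007, -0.1513, 0.3015]
orientation: [150.0, -0.2, 166.5]
force: [0.2, 0.4, -1.3]
opening: 0.0529
```

Run:
```python
from h import *
print(rel((.52,-.21,.30),down(125)))
```

```text
[0.432, -0.444, -0.243, 0.477, -0.184, 0.676]
```

drive_tool([
  [0.06,-0.06,-0.03,0.07,-0.02,0.09],
  [0.12,-0.12,-0.06,0.13,-0.05,0.18],
  [0.18,-0.19,-0.1,0.2,-0.08,0.28],
  [0.25,-0.26,-0.14,0.27,-0.1,0.38],
  [0.31,-0.32,-0.18,0.34,-0.13,0.48],
  [0.37,-0.38,-0.21,0.4,-0.16,0.58],
  [0.43,-0.44,-0.24,0.477,-0.184,0.676],
  [0.43,-0.44,-0.24,0.477,-0.184,0.676],
])

```text
clock: 14.65
tool_pos: [0.5196, -0.2078, 0.2983]
orientation: [-179.8, -0.1, 125.0]
force: [-0.1, 0.4, -1.9]
opening: 0.0526
```

Run:
```python
from h import *
print(rel((.4484,-.261,.275),down(84.3)))
```

```text
[-0.018, -0.592, 0.157, -0.003, -0.0, 0.678]
```

drive_tool([
  [0,-0.1,0,0,0,0.1],
  [0,-0.2,0,0,0,0.22],
  [0,-0.3,0.05,0,0,0.34],
  [0,-0.4,0.1,0,0,0.46],
  [-0.01,-0.5,0.15,0,0,0.58],
  [-0.018,-0.59,0.157,0,0,0.678],
  [-0.018,-0.59,0.157,0,0,0.678],
])

```text
clock: 15.35
tool_pos: [0.4477, -0.2607, 0.2739]
orientation: [-179.8, -0.1, 84.3]
force: [0.5, 0.3, -1.5]
opening: 0.0526
```

Run:
```python
from h import *
print(rel((.4484,-.261,.257),down(84.3)))
p,R=pose();print(p,R.as_euler('xyz',degrees=True))
a=snap('scene');tx,ty,tz=R.as_matrix().T
m=p+.099*tz
for q in (m,m+.0154*tx,m-.0154*tx,m-.066*tz): print(proj(a,q).round(1))
crop(a,275,150,355,230,8,'s22.png')
```

```text
[-0.002, 0.005, 0.113, -0.003, -0.002, -0.0]
[ 0.44774082 -0.26066585  0.27393187] [-1.79800409e+02 -1.11882129e-01  8.42862898e+01]
[319.6 224.6]
[314.1 221.8]
[325.1 227.5]
[324.2 207.7]
```

View pics/s22.png

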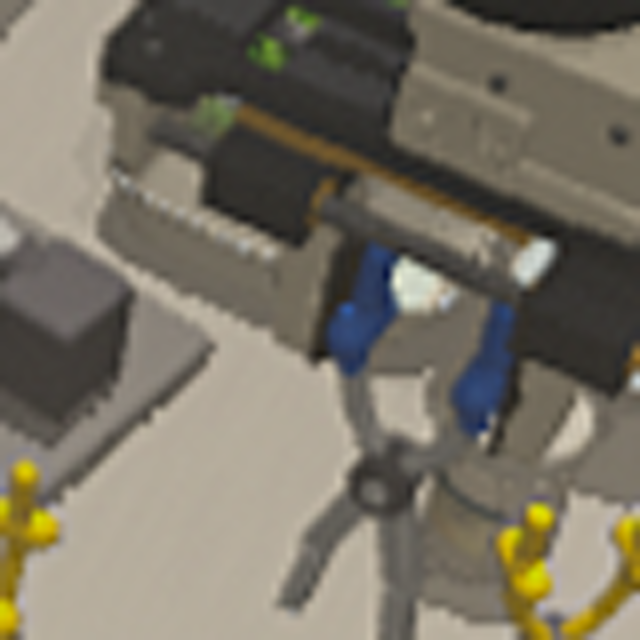

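drive_tool([
  [0,0.01,0.05,-0.03,0,0],
  [0,0.012,0.11,-0.055,0,0],
  [0,0.012,0.11,-0.055,0,0],
  [0,0.012,0.11,-0.055,0,0],
])

```text
clock: 15.8
tool_pos: [0.4506, -0.2604, 0.258]
orientation: [176.9, -0.1, 84.6]
force: [0.4, -0.4, -0.8]
opening: 0.0524
```

Run:
```python
from h import *
p,R=pose();print(p,R.as_euler('xyz',degrees=True))
a=snap('scene');m=np.array([.4483,-.2608,.2568-.099]);tx=np.array([.1,.995,0])
for q in (m,m+.0154*tx,m-.0154*tx): print(proj(a,q).round(1))
crop(a,255,140,365,260,6,'s23.png')
g=cv2.imread('pics/s23.png');cv2.imwrite('pics/s23b.png',cv2.resize(g[380:620,280:480],None,fx=3,fy=2.5))
```

```text
[ 0.45062855 -0.26038107  0.25797249] [ 1.76881143e+02 -1.03507773e-01  8.46038872e+01]
[318.7 228.5]
[313.3 225.7]
[324.2 231.4]
```

View pics/s23b.png

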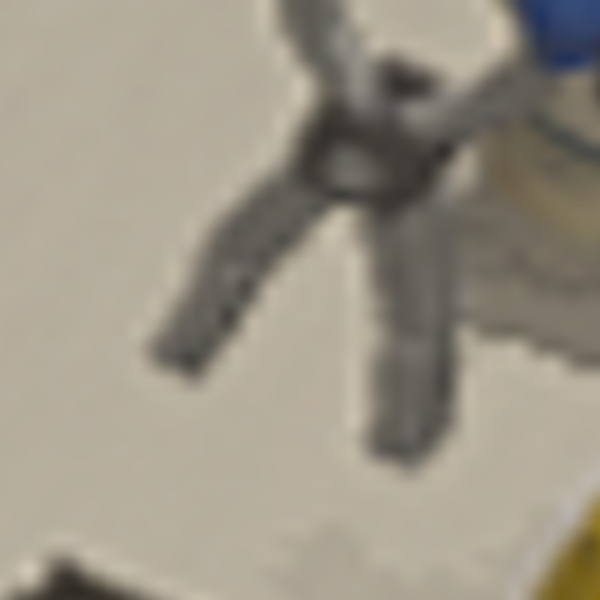

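Run:
```python
from h import *
p,R=pose()
for z in (.257,.22,.18,.14,.11):print(rel((.4536,-.2608,z),R))
```

```text
[-0.0, 0.018, 0.009, 0.0, 0.0, 0.0]
[-0.001, 0.004, 0.255, 0.0, 0.0, 0.0]
[-0.001, -0.01, 0.521, 0.0, 0.0, 0.0]
[-0.002, -0.025, 0.788, 0.0, 0.0, 0.0]
[-0.002, -0.036, 0.987, 0.0, 0.0, 0.0]
```

drive_tool([
  [0,0.018,0.02,0,0,0],
  [0,0.004,0.25,0,0,0],
  [0,-0.01,0.45,0,0,0],
  [0,-0.014,0.6,0,0,0],
  [0,-0.015,0.62,0,0,0],
  [0,-0.015,0.62,0,0,0],
])

```text
clock: 16.45
tool_pos: [0.4541, -0.2607, 0.1652]
orientation: [176.9, -0.1, 84.6]
force: [-0.2, -0.1, -1.7]
opening: 0.0526
```

Run:
```python
from h import *
p,R=pose();print(p,R.as_euler('xyz',degrees=True),sensors.get_obs()['force'])
a=snap('scene');b=snap('top')
crop(a,280,190,350,270,8,'s24.png');crop(b,320,190,410,260,8,'t24.png')
for z in (.14,.13,.12,.11,.106):print(rel((.4536,-.2608,z),R))
```

```text
[ 0.4541113  -0.26072495  0.16520823] [ 1.76921060e+02 -7.32852243e-02  8.46260183e+01] [-0.24420738 -0.09620656 -1.72567337]
[-0.0, -0.019, 0.177, 0.003, 0.0, -0.0]
[-0.0, -0.023, 0.243, 0.003, 0.0, -0.0]
[-0.0, -0.026, 0.31, 0.003, 0.0, -0.0]
[-0.0, -0.03, 0.376, 0.003, 0.0, -0.0]
[-0.0, -0.032, 0.403, 0.003, 0.0, -0.0]
```

View pics/s24.png

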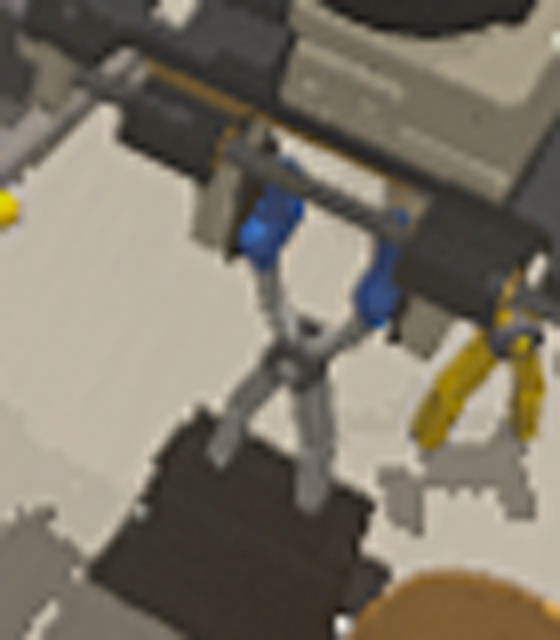

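View pics/t24.png

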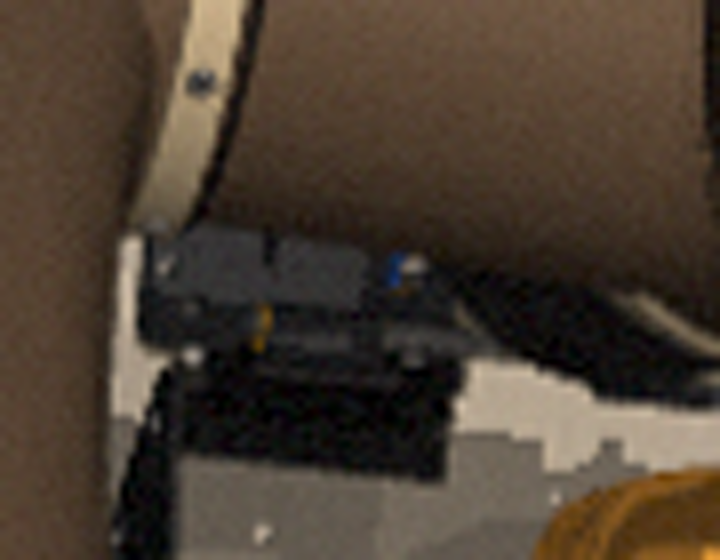

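Run:
```python
from h import *
a=snap('scene')
for z,(u,v) in((.066,(312.6,250.1)),(.158,((312.3+324.05)/2,(226.7+232.8)/2)),(.159,((312.3+324.05)/2-.7,(226.7+232.8)/2+.5))):
    print(onz(a,u,v,z)+[.007,0,0])
```

```text
[ 0.44998566 -0.26088017  0.066     ]
[ 0.45088159 -0.26101133  0.158     ]
[ 0.44776327 -0.2601679   0.159     ]
```

drive_tool([
  [0,-0.008,0.06,0,0,0],
  [0,-0.014,0.12,0,0,0],
  [0,-0.019,0.177,0,0,0],
  [0,-0.019,0.177,0,0,0],
])

```text
clock: 17.0
tool_pos: [0.4524, -0.2604, 0.1384]
orientation: [176.9, -0.1, 84.6]
force: [-0.3, 0.5, -1.9]
opening: 0.0526
```

drive_tool([
  [0,-0.002,0.04,0,0,0],
  [0,-0.005,0.09,0,0,0],
  [0,-0.008,0.14,0,0,0],
  [0,-0.01,0.185,0,0,0],
  [0,-0.01,0.185,0,0,0],
])

```text
clock: 17.5
tool_pos: [0.4517, -0.2602, 0.1094]
orientation: [177.0, -0.1, 84.6]
force: [0.2, -0.2, -1.9]
opening: 0.0526
```

Run:
```python
from h import *
p,R=pose();print(p,R.as_euler('xyz',degrees=True),sensors.get_obs()['force'])
a=snap('scene');crop(a,270,190,350,270,8,'s25.png')
```

```text
[ 0.45168859 -0.26024092  0.1093533 ] [ 1.76997357e+02 -1.07967105e-01  8.45833138e+01] [ 0.20280262 -0.17613491 -1.90444838]
```

View pics/s25.png

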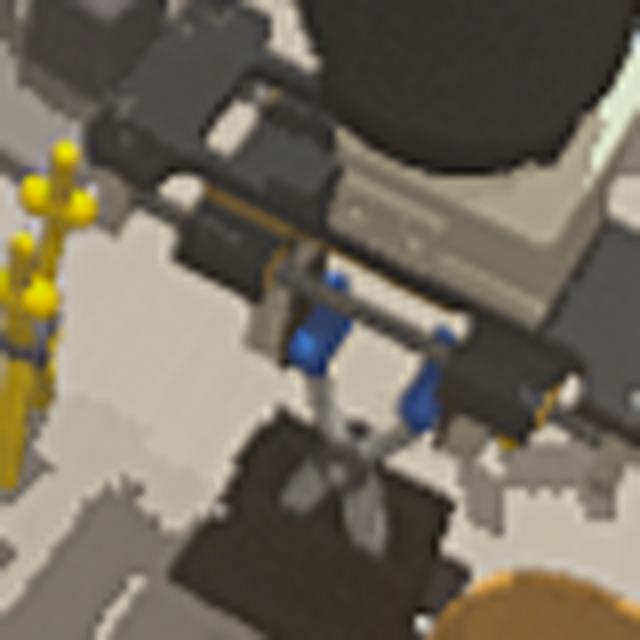

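Sitting in the pocket, no contact force yet. Down the last few millimetres to the floor.

drive_tool([
  [0,0,0.012,0,0,0],
  [0,0,0.022,0,0,0],
  [0,0,0.03,0,0,0],
  [0,0,0.03,0,0,0],
])

```text
clock: 17.95
tool_pos: [0.4524, -0.2604, 0.1055]
orientation: [176.9, -0.1, 84.6]
force: [-0.3, 0.5, -0.9]
opening: 0.0529
```

drive_tool([
  [0,0,0.012,0,0,0],
  [0,0,0.018,0,0,0],
  [0,0,0.018,0,0,0],
])

```text
clock: 18.25
tool_pos: [0.4547, -0.2611, 0.1048]
orientation: [176.7, -0.0, 84.7]
force: [-0.3, -0.3, 10.1]
opening: 0.0529
```

drive_tool([
  [0,-0.005,-0.006,0,0,0],
  [0,-0.005,-0.006,0,0,0],
  [0,-0.005,-0.006,0,0,0],
  [0,-0.005,-0.006,0,0,0],
  [0,-0.005,-0.006,0,0,0],
  [0,-0.005,-0.006,0,0,0],
], fingers=1)

```text
clock: 18.85
tool_pos: [0.4538, -0.261, 0.1055]
orientation: [176.7, -0.0, 84.7]
force: [0.3, -0.2, 0.9]
opening: 0.087
```

Run:
```python
from h import *
p,R=pose();print(p,sensors.get_obs()['force'])
a=snap('scene');crop(a,270,190,350,270,8,'s26.png')
```

```text
[ 0.45384682 -0.26103557  0.10550629] [ 0.29069014 -0.16819217  0.92211898]
```

View pics/s26.png

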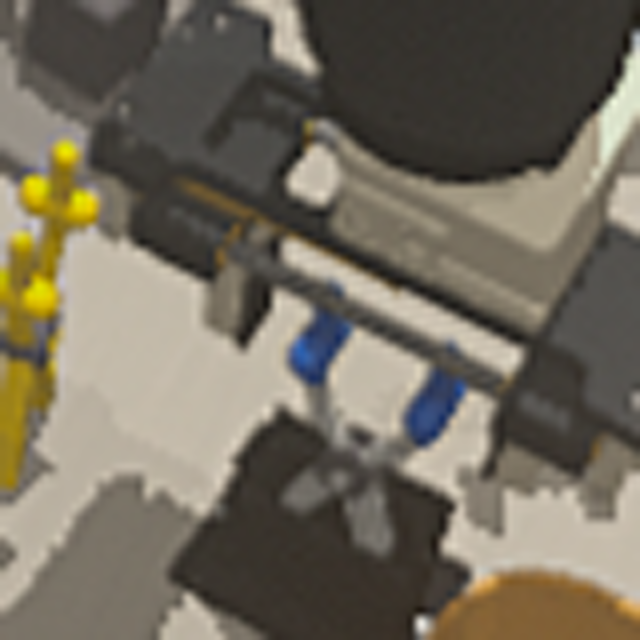

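Released. Retract straight up.

drive_tool([
  [0,0,-0.15,0,0,0],
  [0,0.03,-0.4,0,0,0],
  [0,0.03,-0.7,0,0,0],
  [0,0.04,-0.95,0,0,0],
  [0,0.04,-0.95,0,0,0],
])

```text
clock: 19.4
tool_pos: [0.4542, -0.2619, 0.254]
orientation: [176.2, 0.1, 84.7]
force: [-0.4, -0.8, 0.2]
opening: 0.0876
```

drive_tool([
  [0.3,-0.2,-0.1,0,0,0],
  [0.6,-0.4,-0.1,0,0,0],
  [1.0,-0.4,-0.1,0,0,0],
  [1.0,-0.4,-0.1,0,0,0],
  [1.0,-0.4,-0.1,0,0,0],
])

```text
clock: 19.9
tool_pos: [0.4073, -0.1049, 0.2648]
orientation: [176.1, 0.1, 84.9]
force: [-0.3, 0.1, -0.2]
opening: 0.0877
```

Run:
```python
from h import *
print(pose()[0])
a=snap('scene','s27f.png');b=snap('top','t27f.png');crop(a,255,200,365,280,7,'s27.png');crop(b,295,170,415,260,6,'t27.png')
B=[]
for s,roi in((a,(255,200,365,280)),(b,(295,170,415,260))):
    m=cv2.inRange(cv2.cvtColor(s['pixels'],cv2.COLOR_RGB2HSV),(105,100,60),(130,255,255))[roi[1]:roi[3],roi[0]:roi[2]]
    n,l,st,c=cv2.connectedComponentsWithStats(m);B.append(sorted([tuple(c[i]+roi[:2]) for i in range(1,n) if st[i][4]>15]))
print(B)
for i,j in zip(*B):print(tri(a,i,b,j))
```

```text
[ 0.40730342 -0.10489218  0.26479718]
[[(np.float64(309.0769230769231), np.float64(232.7948717948718)), (np.float64(323.36842105263156), np.float64(240.68421052631578))], []]
```

View pics/s27.png

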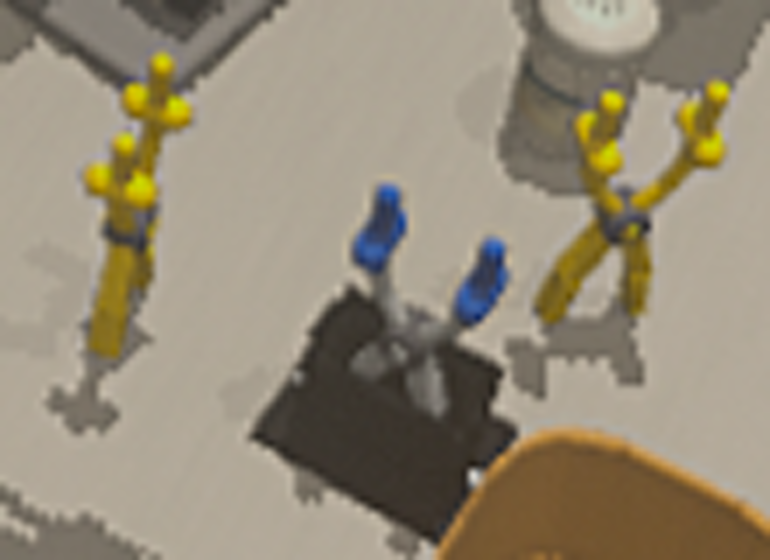

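View pics/t27f.png

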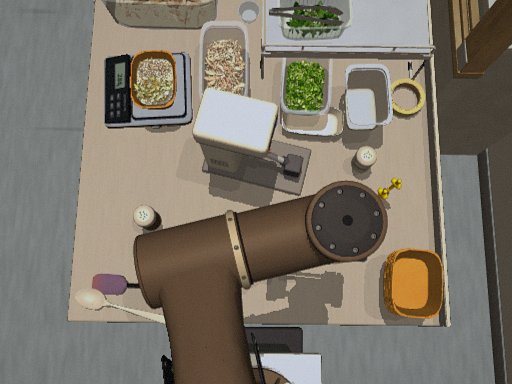

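View pics/s27f.png

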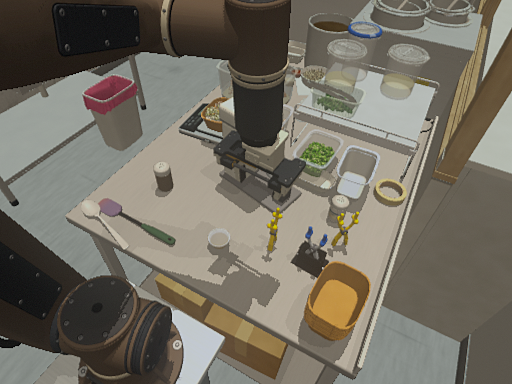

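drive_tool([
  [0,0,0,0,0,0],
  [0,0,0,0,0,0],
  [0,0,0,0,0,0],
])

```text
clock: 20.3
tool_pos: [0.4074, -0.1072, 0.2643]
orientation: [176.2, 0.1, 84.7]
force: [-0.9, -0.6, 0.5]
opening: 0.0878
```

Run:
```python
from h import *
b=snap('top');g=cv2.cvtColor(b['pixels'],cv2.COLOR_RGB2BGR)
cv2.imwrite('pics/t28.png',cv2.convertScaleAbs(cv2.resize(g[135:165,255:290],None,fx=20,fy=20,interpolation=cv2.INTER_NEAREST),alpha=1.6))
```

```text
(no output)
```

View pics/t28.png

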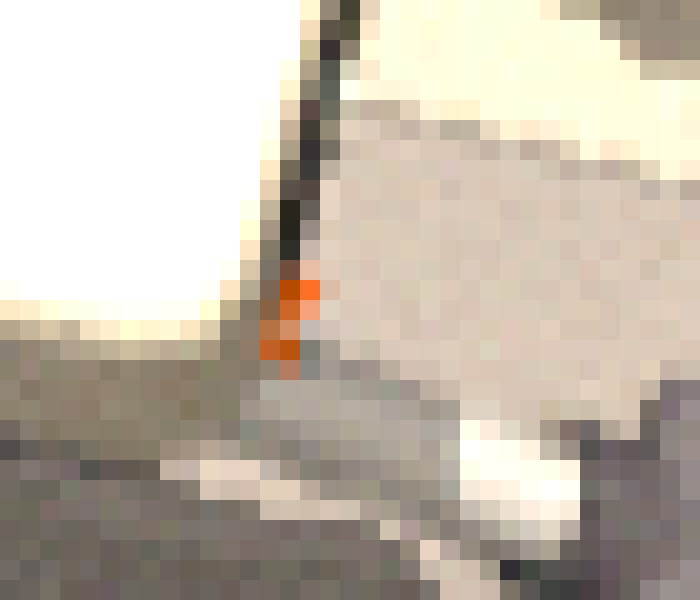

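The lugs stay together: they span about 5 px now, against 8 px when the clip was open.

```bash
python3 -c "
from h import *
print(ticket.close_job())"
```

```text
the job is handed in; nothing more can be done
None
```

I took the blue-handled pliers from their holder and set their open jaws over the clip's lugs, tilted 30° to get under the hood. I squeezed until the clip snapped shut, then stood the pliers back in the holder and let go. The job was handed in at about 20 s of the 48 s allowed, and it reported no verdict.

**Clip:**
- The back-push of about 5 N at 44 mm handle opening disappeared by 41.6 mm. The fingers then stalled at 38.2 mm under the fixed 30 N grip.
- In the last top view the lugs span about 5 px, against 8 px when open, and they have stayed together.

**Pliers:** In the last scene view the blue handles are within 0.3 px of where they started, standing in the pocket. The gripper is open and clear.

**Bystanders:** By eye, nothing else has moved. In the last top view the arm covered the sauce cup and the holder, so I checked those two in the scene view only.

**Checks that disagreed or were incomplete:**
- 38.2 mm works out to a jaw gap of about 7.5 mm, less than the 10 mm given for a shut clip. I did not explain the difference, but the view after backing off shows the clip shut.
- The mouth had swung about 6 mm in the fingers while tilted. I corrected for this before going over the lugs and again before putting the pliers back.

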